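# Gauge the brake lining of a conveyor drive

## Task

Check the brake lining of the conveyor drive: take the depth gauge from its cradle, slide it down the slanted guide tube until its collar stops against the tube's mouth, and draw it out again without disturbing the pin. Finish still holding the gauge, level and at rest, clear of everything else, with its tip straight over the lens of the upward-looking camera and about 60 mm above the glass, ready to be read. Do not strike the camera, do not force the gauge in, and leave the other things on the table alone.

Things in the scene. Friction and masses are not known exactly. Their poses are not given: they have to be found in the camera images.
- gauge: Depth gauge, 230 mm long, 0.17 kg, loose. Origin: middle of the handle, on the rod's axis, 60 mm above the table in the cradle; x along the axis to the tip, z up as it lies. Black flat handle 100 long (x -50 to 50), 14 wide (y), 22 high (z); steel knob behind it, 20 dia, to x = -64; in front a neck, collar, sleeve and pin. Balances about its origin.
- collar_face (a point): Centre of the front face of the gauge's disc collar (26 dia, 6 thick), 71 mm in front of the gauge's origin. In front of it a steel sleeve, 9 dia, 70 long (to x = 141), then the thin pin.
- gauge_tip (a point): Outer end of the gauge's pin, 6 dia, rounded; 166 mm in front of the gauge's origin when joint pin reads 0, less by what the pin is pushed in.
- pin (a joint): How far the gauge's pin is pushed in (m): 0 fully out, 0.022 fully in. Friction of about 1.2 N holds it wherever it was pushed to; it starts 0 to 5 mm in. The bottom of the guide tube pushes it to 0.014 when the collar is home; that is the reading.
- cradle: Fixed cradle that the gauge lies in: base plate 130 x 56 x 6, origin under its centre, x as the gauge's. Two aluminium forks, 8 thick, at x = -43 and 43, hold the handle's ends in notches 18 wide, cheeks up to 61 mm above the table; the 78 mm of handle between them are free. Lift straight up.
- drive: conveyor drive, fixed: grey housing on a steel base plate 150 x 100, 78 high, shaft stub and round end cover on its sides. Origin on the table under it; its x axis is the level direction in which the gauge goes in. The guide tube sticks out of the -x side, slanting up to a mouth 105 mm above the table.
- guide_tube: Steel guide tube of the drive, 26 outer dia, plain bore 14 dia, 81 deep. Origin in the centre of the mouth, 105 mm above the table; z points out of the mouth along the axis, 35 degrees (0.611 rad) above level; the gauge goes in along -z.
- camera_unit: camera that looks straight up, fixed: square base 76 x 76 x 10, round black body 58 dia, 45 high in all, white ring round the lens. Origin under its centre.
- lens (a point): centre of the camera's glass, 45 mm above the table
- tape_amber: bystander: amber tape roll, 84 dia x 19, origin under its centre; leave it alone
- hex_key: bystander: black hex key, 35 x 93 x 6, origin under its centre; leave it alone
- bolt_1: bystander: bolt lying down, 42 x 18 x 16, origin under its centre; leave it alone
- nut_plate: bystander: small metal nut bar, 14 x 40 x 8, origin under its centre; leave it alone
- marker: bystander: marker pen, 132 x 13 x 13, origin under its centre; leave it alone
Things that resemble listed ones, but are neither listed nor needed, are in the scene too. What is shaped like the cradle but yellow is not meant.

How it is judged:
On the way, in this order (a step that is already met when the one before it is completed fails the run):
1. the gauge is lifted out of the cradle, tip not yet in the tube (contact force between gauge and cradle below 0.05 N and distance between gauge and cradle above 0.08 m and contact force between gauge and the fingers above 1 N), for 0.1 s.
2. the gauge is fully in the guide tube, in line with it, collar against the mouth (z of collar_face in the frame of guide_tube between -0.003 and 0.0025 m and distance between collar_face and guide_tube below 0.006 m and angle between the x axis of gauge and the z axis of guide_tube, either way round below 0.1 rad and contact force between gauge and the fingers above 1 N), for 0.2 s.
3. the gauge is drawn out of the tube, still gripped (z of gauge_tip in the frame of guide_tube above 0.01 m and contact force between gauge and the fingers above 1 N), for 0.1 s.
At the end, for the whole second after the job is handed in: The gauge is held in the fingers, at rest (under 20 mm/s), its axis within 6 degrees of level, touching neither cradle, drive nor camera; the tip is within 15 mm of the lens axis and 40 to 80 mm above the glass; the pin still reads 11 to 17 mm (14 as gauged) (contact force between gauge and the fingers above 1 N and angle between gauge's own x axis and vertical between 1.466 and 1.676 rad and horizontal distance between gauge_tip and lens below 0.015 m and z of gauge_tip in the frame of lens between 0.04 and 0.08 m and value of joint pin between 0.011 and 0.017 m and linear speed of gauge below 0.02 m/s and contact force between gauge and cradle below 0.1 N and contact force between gauge and drive below 0.1 N and contact force between gauge and camera_unit below 0.1 N); the arm keeps its last pose, push and grip.
It fails at once if the camera is leaned on or struck (contact force between camera_unit and the arm above 2 N or contact force between camera_unit and the fingers above 2 N or contact force between camera_unit and gauge above 2 N).
It fails at once if the gauge is forced against the drive (over 40 N) (contact force between gauge and drive above 40 N).
It fails at once if another thing on the table is displaced by more than 20 mm (distance of any of tape_amber, hex_key, bolt_1, nut_plate, marker from where it was at the start of the episode above 0.02 m).
It also fails if it takes over 54 s, if anything falls off the work surface, if the arm or the gripper's body presses on something with over 40 N, if the wrist force passes 120 N, or if a joint passes its speed limit or range.

## Robot

A 6-joint arm with a two-finger parallel gripper is mounted at the origin on a cart in front of the work surface, level with it; the furniture and walls round the work are solid. World frame = base frame: x ahead of the robot, y to its left, z up, the work surface at z = 0. Lengths are in m, angles in rad, forces in N, time in s.
With the tool pointing down it reaches from about 0.35 to 0.85 m from the base axis. Payload 8.1 kg.
Tool frame: the origin (TCP) lies between the finger pads; the fingertips stand tips_ahead ahead of it and the grasp point (between the pads) lies 8 mm behind it (tips_ahead is the distance from the TCP to the fingertips, in m); z points along the fingers, x is the direction in which the jaws open and shut, and the axes are right-handed (so a half turn about z gives the same grasp; the last joint's range is limited). The gripper opens to 93 mm and grips with 3 to 60 N. Pads are 15 mm wide; open, the fingers measure 128 mm over their backs; the gripper's body (75 mm by 188 mm) begins 65 mm behind the grasp point.
Start: joints at [1.073, 0.13, 1.488, -0, 1.523, -0.085], TCP at [0.241, 0.55, 0.23] pointing down, gripper open.
Joint ranges: [-2.96, 2.96], [-0.89, 2.26], [0.02, 2.5], [-1.34, 4.48], [0, 2.73], [-2.66, 2.66]. Speed limits (rad/s): [2.39, 2.39, 2.79, 3.14, 3.14, 3.14].

## Interface

Orientations are given as a rotation vector (axis times angle).
In Python, from plant import * gives the robot as it stands.
- The arm moves only by the tool play_rows, never from a script. Its argument "increments" is a list that holds one entry, the list of rows, each a list of 4 numbers: the shift along the tool's x, y, z in cm, then the turn about the tool's z in rad. A call has 1 to 5 rows; each row is the pose to reach, as a shift and turn from the pose measured when the call began, along the tool's axes at that moment; what a row does not reach only later rows make up. A row lasts 1/10 s, in which the tool goes at most 50 mm and 8.59 degrees, less where a joint would pass 70% of its speed; a pose out of reach is approached as far as the arm can. A call with a gripper value outside its range is refused whole. "jaw" is the finger opening in cm, from 0 to 9.3, set as the call begins (left out, the last holds). The fingers move at their own pace and stop on an object; "squeeze" is the grip in N (left out, the last holds). Time passes only in rows, so rows that repeat a pose let the fingers close. It gives the time, the measured TCP pose, the force and the opening at its end, in the units of the state.
- read_state(): the state, without advancing time (a new reading comes with each control period).
- read_camera(name): name is "scene" or "top" or "wrist"; returns (picture, depth): 480x640x3 uint8, blue, green, red; 480x640 float32, m along the optical axis (not along the pixel's ray), 0 where there is no reading.
- camera_params(name): a dict with "K" (3x3 intrinsics, pixels), "eye" and "orientation" of the camera in the world. Camera axes: x right, y up, looking along -z (the intrinsics and any distortion apply to the point x, -y, -z); pixel columns grow to the right and rows downward; lengths in m; the calibration is good to about 2 mm. The wrist camera is an equidistant fisheye: a pixel r from the principal point sees the ray r / f radians off the axis. A picture is of the moment at which its call begins: read the wrist's pose just before it. camera_params takes no time and is no camera call; for the wrist camera it gives the pose at the moment of the call.
- close_job(): hands the job in, once; it reports no verdict.
The state is a dict: "t": time; "q": joint angles; "dq": joint speeds; "joint_torque": joint torques, N m; "tool_pos": TCP position; "orientation": TCP orientation; "force": force on the tool from outside, world axes, zero at the start; "wrist_torque": the same for the moment, N m; "opening": finger opening in m.
Only numpy, scipy, OpenCV 4.12 (cv2) and the standard library are available. Lean on these libraries where they do the work, as an engineer would, in place of code of your own. Each camera call takes 0.05 s, during which the arm holds its last target.

## Working session

There is one attempt and no reset: what is moved stays moved. The work goes in short steps, Python scripts to look and compute and a tool call to move; the robot and the scene stay as the last step left them, time stands still between calls to the robot, and variables do not carry over. Pictures are saved under pics/ and viewed, and the job is handed in when it is done.

Besides the shell and the picture viewer there is one more tool, called after "Emit:" as name(argument=value, ...) on one line, values as JSON. play_rows: Moves the arm, as the interface text tells. Its arguments: {"type":"object","properties":{"increments":{"type":"array"},"jaw":{"type":"number"},"squeeze":{"type":"number"}},"required":["increments"]}

```bash
ls -la; mkdir -p pics
cat > h.py <<'E'
from plant import *
import numpy as np, cv2
from scipy.spatial.transform import Rotation as R
def Rm(p):
    o=np.array(p["orientation"],float)
    return o if o.shape==(3,3) else R.from_rotvec(o).as_matrix()
def grab(name,tag):
    p=camera_params(name); im,d=read_camera(name)
    cv2.imwrite(f"pics/{tag}.png",im); np.savez(f"pics/{tag}.npz",im=im,d=d,K=np.array(p["K"]),eye=np.array(p["eye"]),R=Rm(p))
    return im,d,p
E
python3 - <<'E'
from h import *
s=read_state(); print({k:np.round(v,4) for k,v in s.items()})
for n in ("scene","top","wrist"):
    im,d,p=grab(n,n+"0"); print(n,p)
E
```

```text
total 12
drwxr-xr-x  3 agent agent 4096 Dec  6 05:31 .
drwxr-xr-x 23 root  root  4096 Dec  6 05:30 ..
drwxr-xr-x  2 agent agent 4096 Dec  6 05:31 pics
{'t': np.float64(0.0), 'q': array([ 1.0726e+00,  1.3120e-01,  1.4893e+00, -1.0000e-04,  1.5230e+00,
       -8.5400e-02]), 'dq': array([-0.0011, -0.0011, -0.0015, -0.0002, -0.0011, -0.0004]), 'joint_torque': array([ 1.80000e-03, -5.59846e+01, -4.91763e+01,  7.68000e-02,
        3.52000e-02, -2.00000e-04]), 'tool_pos': array([0.2404, 0.5491, 0.2286]), 'orientation': array([ 2.6287e+00,  1.7186e+00, -2.5000e-03]), 'force': array([-0.279 , -0.6188, -0.1325]), 'wrist_torque': array([0.0318, 0.0054, 0.0281]), 'opening': np.float64(0.093)}
scene {'K': array([[480.68109723,   0.        , 329.8664986 ],
       [  0.        , 480.68109723, 228.51636954],
       [  0.        ,   0.        ,   1.        ]]), 'eye': array([-0.2246463 , -0.52814705,  0.59051308]), 'orientation': array([ 0.98809134, -0.48300022, -0.79016392])}
top {'K': array([[588.14637302,   0.        , 318.28157545],
       [  0.        , 588.14637302, 242.62351026],
       [  0.        ,   0.        ,   1.        ]]), 'eye': array([0.31140646, 0.07933708, 1.22326799]), 'orientation': array([ 0.11456267, -0.1229445 , -1.56760856])}
wrist {'K': array([[371.64829954,   0.        , 329.93980686],
       [  0.        , 371.64829954, 241.38364679],
       [  0.        ,   0.        ,   1.        ]]), 'eye': array([0.17767864, 0.57668146, 0.38328315]), 'orientation': array([-0.22002311, -0.1423138 ,  1.15196546])}
```

View pics/top0.png

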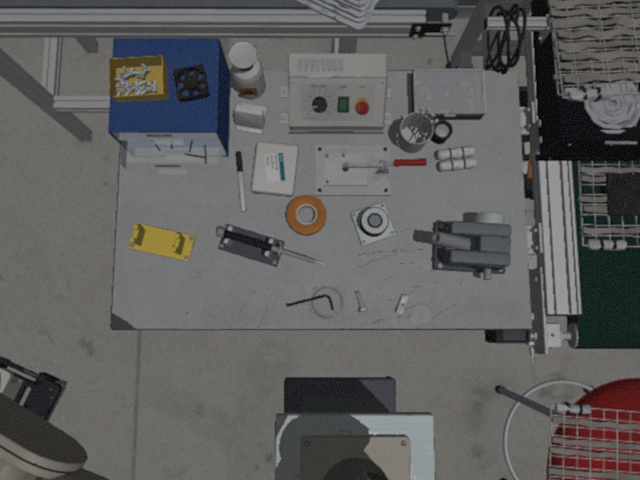

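View pics/scene0.png

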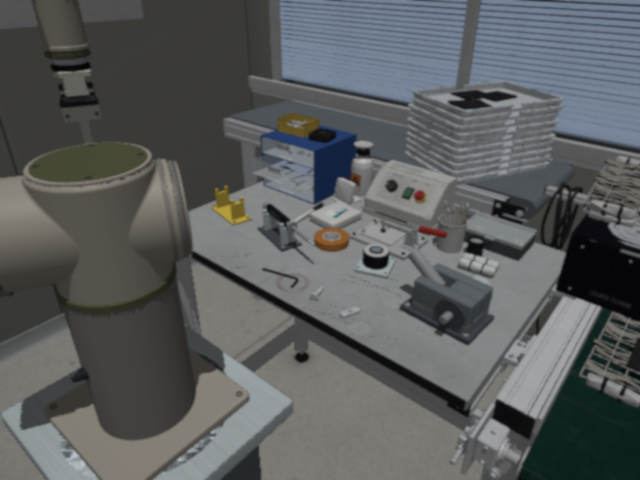

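View pics/wrist0.png

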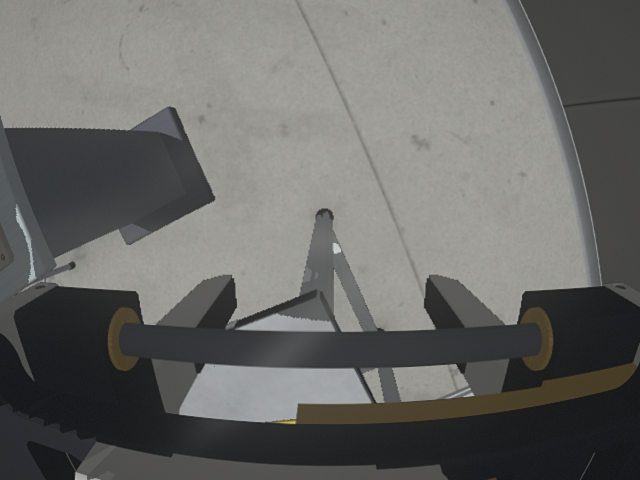

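Run:
```python
import cv2,numpy as np
im=cv2.imread('pics/top0.png')
a=cv2.resize(im[205:285,205:335],None,fx=6,fy=6,interpolation=cv2.INTER_CUBIC);cv2.imwrite('pics/cg.png',a)
a=cv2.resize(im[190:290,340:520],None,fx=4.4,fy=4.4,interpolation=cv2.INTER_CUBIC);cv2.imwrite('pics/cd.png',a)
```

```text
(no output)
```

View pics/cg.png

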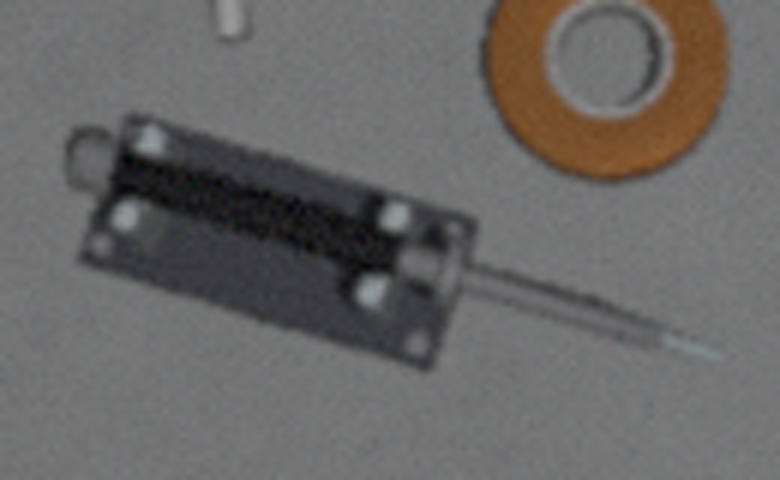

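View pics/cd.png

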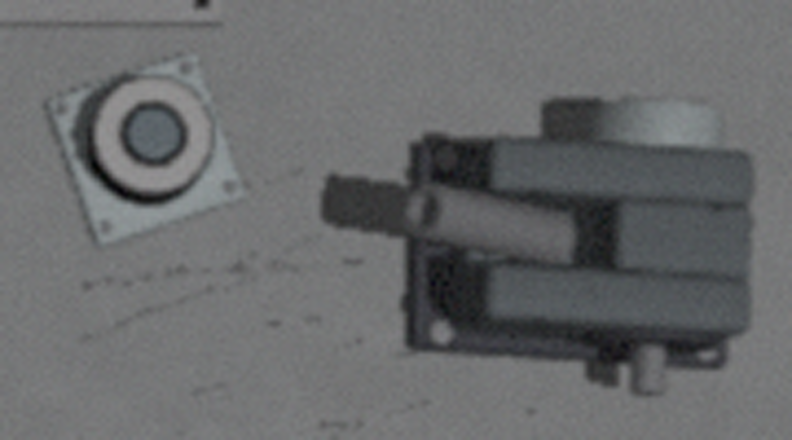

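```bash
cat >> h.py <<'E'
def ray(p,uv,fish=False):
    K=np.array(p["K"]);u,v=uv
    x=(u-K[0,2])/K[0,0];y=(v-K[1,2])/K[1,1]
    if fish:
        r=np.hypot(x,y); s=np.sin(r)/r if r>1e-9 else 1
        d=np.array([x*s,-y*s,-np.cos(r)])
    else: d=np.array([x,-y,-1.])
    return np.array(p["eye"]),Rm(p)@d
def onz(p,uv,z,fish=False):
    e,d=ray(p,uv,fish); return e+d*(z-e[2])/d[2]
def proj(p,X,fish=False):
    c=Rm(p).T@(np.array(X)-np.array(p["eye"])); x,y,z=c[0],-c[1],-c[2]
    K=np.array(p["K"])
    if fish:
        n=np.hypot(x,y); th=np.arctan2(n,z); x,y=x/n*th,y/n*th
    else: x,y=x/z,y/z
    return np.array([K[0,0]*x+K[0,2],K[1,1]*y+K[1,2]])
E
python3 - <<'E'
from h import *
p=camera_params("top"); d=np.load('pics/top0.npz')['d']
P=lambda n,u,v,z:print(n,np.round(onz(p,(u,v),z)[:2],4),'depthz',round(float((onz(p,(u,v),0)-p['eye'])[2]*0+p['eye'][2]+ray(p,(u,v))[1][2]*d[int(v),int(u)]),3))
cg=lambda a,b:(205+a/6,205+b/6)
cd=lambda a,b:(340+a/4.4,190+b/4.4)
P('knob',*cg(88,158),.06);P('handle front',*cg(395,248),.071);P('handle back',*cg(118,172),.071);P('collar',*cg(450,272),.06);P('tip',*cg(722,357),.06)
P('lens',*cd(155,133),.045);P('mouth',*cd(425,209),.105);P('tubeend',*cd(575,235),.06)
P('ridgeA l',*cd(495,160),.078);P('ridgeA r',*cd(750,178),.078);P('ridgeB r',*cd(748,300),.078);P('ridgeB l',*cd(490,290),.078)
P('base',*cd(408,345),.0);P('base2',*cd(725,365),.0);P('tape',306,214,.019);P('marker',240,182,.01);P('nut',402,304,.008);P('bolt',361,300,.01);P('hex',310,300,.005)
P('box',338,62,.0);P('cab',170,60,0.1);P('plate',350,170,0);P('zero',353,470,0)
E
```

```text
knob [0.5115 0.2708] depthz 0.069
handle front [0.4795 0.167 ] depthz 0.074
handle back [0.5049 0.2589] depthz 0.071
collar [0.4731 0.1495] depthz 0.074
tip [0.4447 0.0591] depthz 0.061
lens [ 0.5372 -0.0432] depthz 0.051
mouth [ 0.4919 -0.1548] depthz 0.096
tubeend [ 0.4872 -0.2322] depthz 0.063
ridgeA l [ 0.5186 -0.1927] depthz 0.079
ridgeA r [ 0.5104 -0.3072] depthz 0.078
ridgeB r [ 0.4551 -0.3036] depthz 0.078
ridgeB l [ 0.4596 -0.1884] depthz 0.081
base [ 0.4433 -0.1667] depthz 0.002
base2 [ 0.4338 -0.3172] depthz 0.012
tape [0.5553 0.0984] depthz -0.004
marker [0.6262 0.2386] depthz 0.01
nut [ 0.3688 -0.0995] depthz -0.0
bolt [ 0.3769 -0.015 ] depthz 0.012
hex [0.3772 0.0899] depthz 0.004
box [0.9012 0.029 ] depthz 0.117
cab [0.8566 0.3734] depthz 0.155
plate [0.6554 0.0046] depthz 0.016
zero [0.0407 0.004 ] depthz 0.124
```

```bash
cat >> h.py <<'E'
def plan(pos,xyaw_deg):
    s=read_state(); M=R.from_rotvec(s["orientation"]).as_matrix()
    d=M.T@(np.array(pos)-s["tool_pos"])*100
    y=np.arctan2(M[1,0],M[0,0]); t=-(np.deg2rad(xyaw_deg)-y); t=(t+np.pi)%(2*np.pi)-np.pi
    print("tcp",np.round(s["tool_pos"],4),"xyaw",round(np.degrees(y),2),"tilt",np.round(M[:,2],4),"F",np.round(s["force"],2),"open",round(float(s["opening"]),4),"t",round(float(s["t"]),2))
    print("shift cm",np.round(d,2),"turn",round(float(t),3))
E
python3 -c "
from h import *
plan((.498,.232,.22),-17.5)
import plant;print([n for n in dir(plant) if not n.startswith('_')])
try: print(tips_ahead)
except Exception as e: print(e)"
```

```text
tcp [0.2405 0.5492 0.2288] xyaw 66.35 tilt [-7.0e-04 -1.3e-03 -1.0e+00] F [-0.12 -0.41 -0.74] open 0.0927 t 0.15
shift cm [-18.72  36.32   0.9 ] turn 1.463
['IKError', 'camera_params', 'close_job', 'read_camera', 'read_state', 'tips_ahead']
0.011
```

Emit:
play_rows(increments=[[[-4,8,0.2,0.15],[-8,16,0.4,0.3],[-12,24,0.6,0.45],[-16,31,0.8,0.6],[-18.7,36.3,0.9,0.75]]])

```text
t: 0.65
tool_pos: [0.3994, 0.3543, 0.2232]
orientation: [3.077, 0.627, -0.002]
force: [1.1, 0.8, 0.3]
opening: 0.0929
```

```bash
python3 -c "
from h import *
plan((.498,.232,.22),-17.5)"
```

```text
tcp [0.3994 0.3543 0.2232] xyaw 23.05 tilt [-9.0e-04 -1.4e-03 -1.0e+00] F [1.15 0.84 0.27] open 0.0929 t 0.65
shift cm [ 4.28 15.11  0.33] turn 0.708
```

Emit:
play_rows(increments=[[[1,4,0.1,0.15],[2,8,0.2,0.3],[3,12,0.3,0.45],[4.3,15.1,0.3,0.6],[4.3,15.1,0.3,0.71]]])

```text
t: 1.15
tool_pos: [0.5003, 0.2288, 0.2198]
orientation: [3.099, -0.497, -0.0]
force: [-0.5, 0.1, 0.3]
opening: 0.0928
```

```bash
python3 -c "
from h import *
plan((.498,.232,.22),-17.5)
grab('wrist','w1');plan((.498,.232,.22),-17.5)"
```

```text
tcp [0.5003 0.2288 0.2198] xyaw -18.22 tilt [-6.0e-04 -2.7e-03 -1.0e+00] F [-0.53  0.12  0.33] open 0.0928 t 1.15
shift cm [-0.32 -0.24 -0.02] turn -0.013
tcp [0.4992 0.2302 0.2198] xyaw -18.53 tilt [-0.0014 -0.002  -1.    ] F [-0.28  1.06 -0.12] open 0.0928 t 1.2
shift cm [-0.18 -0.14 -0.02] turn -0.018
```

View pics/w1.png

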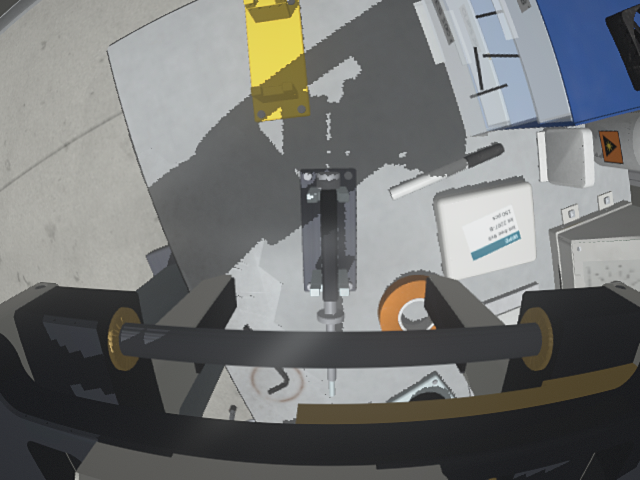

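Run:
```python
from h import *
im,d,p=grab('wrist','w2'); plan((.498,.232,.22),-17.5)
a=cv2.resize(im[165:400,270:400],None,fx=2.5,fy=2.5,interpolation=cv2.INTER_CUBIC);cv2.imwrite('pics/w2c.png',a)
g=im[:,:,:].max(2)
for r in range(185,262,6): 
    row=g[r,300:360]; m=np.where(row<35)[0]+300; print(r,m.min() if len(m) else 0,m.max() if len(m) else 0,len(m), end=' | ')
```

```text
tcp [0.4985 0.2312 0.2198] xyaw -17.86 tilt [-0.0016 -0.0016 -1.    ] F [ 0.07 -0.45  0.7 ] open 0.093 t 1.25
shift cm [-0.07 -0.06 -0.02] turn -0.006
185 0 0 0 | 191 0 0 0 | 197 0 0 0 | 203 0 0 0 | 209 0 0 0 | 215 0 0 0 | 221 0 0 0 | 227 0 0 0 | 233 0 0 0 | 239 0 0 0 | 245 0 0 0 | 251 0 0 0 | 257 0 0 0 |
```

View pics/w2c.png

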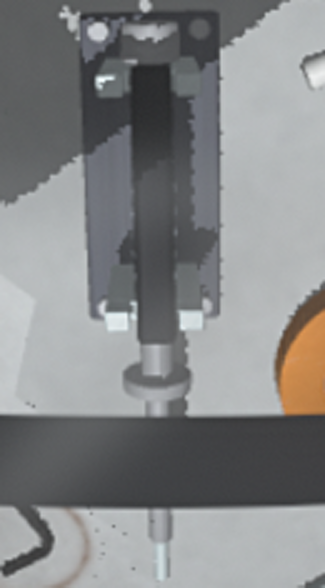

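Run:
```python
from h import *
p=camera_params('wrist')
c=lambda a,b:(270+a/2.5,165+b/2.5)
pts={}
for n,a,b,z in [('hb',151,65,.071),('hf',156.5,343,.071),('col',157,378,.066),('tip',162,578,.060)]:
    pts[n]=onz(p,c(a,b),z,True); print(n,np.round(pts[n],4))
v=pts['hf']-pts['hb'];print(np.linalg.norm(v),np.degrees(np.arctan2(v[1],v[0])))
v=pts['tip']-pts['hb'];print(np.linalg.norm(v),np.degrees(np.arctan2(v[1],v[0])))
print('mid',(pts['hf']+pts['hb'])/2)
d=v/np.linalg.norm(v)
for off in (0,-.015,-.02): print(off,(pts['hf']+pts['hb'])/2+d*off)
```

```text
hb [0.5079 0.2629 0.071 ]
hf [0.4797 0.1688 0.071 ]
col [0.475  0.1532 0.066 ]
tip [0.4473 0.0594 0.06  ]
0.09825442174873945 -106.70403202974231
0.21260639602196907 -106.59533691996045
mid [0.49382617 0.21584369 0.071     ]
0 [0.49382617 0.21584369 0.071     ]
-0.015 [0.49810459 0.23019963 0.07177608]
-0.02 [0.49953073 0.23498494 0.07203478]
```

```bash
python3 -c "
from h import *
plan((.499,.233,.052),-16.6)"
```

```text
tcp [0.4985 0.2312 0.2198] xyaw -17.86 tilt [-0.0016 -0.0016 -1.    ] F [ 0.07 -0.45  0.7 ] open 0.093 t 1.25
shift cm [ 1.000e-02 -2.200e-01  1.678e+01] turn -0.022
```

Emit:
play_rows(increments=[[[0,-0.2,3,-0.02],[0,-0.2,7,-0.02],[0,-0.2,11,-0.02],[0,-0.2,14,-0.02],[0,-0.2,15,-0.02]]], jaw=5)

```text
t: 1.75
tool_pos: [0.4954, 0.2325, 0.0656]
orientation: [3.104, -0.449, -0.012]
force: [-0.3, -0.2, 0.1]
opening: 0.0576
```

```bash
python3 -c "
from h import *
plan((.499,.233,.052),-16.6)
im,d,p=grab('wrist','w3')
plan((.499,.233,.052),-16.6)
cv2.imwrite('pics/w3c.png',cv2.resize(im[80:420,200:460],None,fx=1.7,fy=1.7))"
```

```text
tcp [0.4954 0.2325 0.0656] xyaw -16.46 tilt [-0.0081 -0.0037 -1.    ] F [-0.29 -0.24  0.11] open 0.0576 t 1.75
shift cm [ 0.34 -0.16  1.36] turn 0.002
tcp [0.4959 0.2325 0.066 ] xyaw -16.5 tilt [-0.0075 -0.0035 -1.    ] F [-0.22 -0.43 -1.64] open 0.0538 t 1.8
shift cm [ 0.3  -0.14  1.39] turn 0.002
```

View pics/w3c.png

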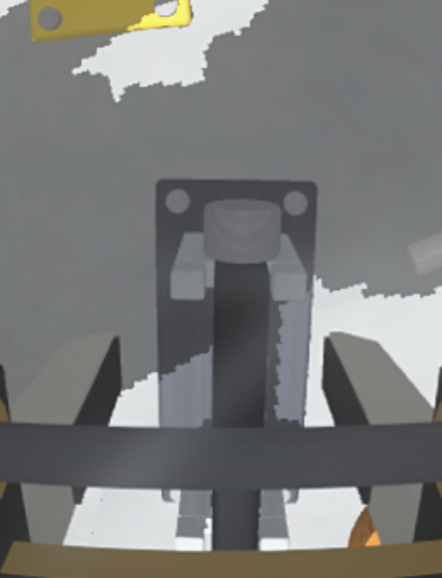

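Emit:
play_rows(increments=[[[0.15,-0.1,0.7,0],[0.3,-0.15,1.4,0],[0.3,-0.15,1.4,0],[0.3,-0.15,1.4,0]]])

```text
t: 2.2
tool_pos: [0.4997, 0.2333, 0.0528]
orientation: [3.105, -0.45, -0.009]
force: [0.5, 1.0, 0.3]
opening: 0.0499
```

```bash
python3 -c "
from h import *
plan((.499,.233,.052),-16.6)
im,d,p=grab('wrist','w4')
plan((.499,.233,.052),-16.6)
cv2.imwrite('pics/w4c.png',cv2.resize(im[80:420,200:460],None,fx=1.7,fy=1.7))"
```

```text
tcp [0.4997 0.2333 0.0528] xyaw -16.49 tilt [-0.0063 -0.0031 -1.    ] F [0.55 0.98 0.34] open 0.0499 t 2.2
shift cm [-0.06  0.05  0.09] turn 0.002
tcp [0.4998 0.2333 0.0529] xyaw -16.49 tilt [-0.0061 -0.0031 -1.    ] F [-1.01  0.12  0.15] open 0.0501 t 2.25
shift cm [-0.06  0.05  0.09] turn 0.002
```

View pics/w4c.png

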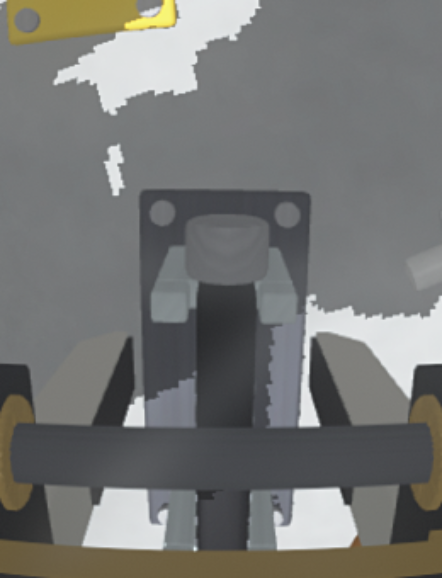

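Emit:
play_rows(increments=[[[0,0,0,0],[0,0,0,0],[0,0,0,0],[0,0,0,0],[0,0,0,0]]], jaw=0.8, squeeze=4)

```text
t: 2.75
tool_pos: [0.4998, 0.2333, 0.053]
orientation: [3.105, -0.45, -0.009]
force: [0.9, -0.6, 0.3]
opening: 0.0147
```

Emit:
play_rows(increments=[[[0,0,0,0],[0,0,0,0],[0,0,-0.3,0],[0,0,-0.6,0],[0,0,-1.0,0]]])

```text
t: 3.25
tool_pos: [0.4996, 0.2332, 0.063]
orientation: [3.105, -0.45, -0.01]
force: [0.2, -0.0, -2.1]
opening: 0.014
```

Emit:
play_rows(increments=[[[0,0,-0.3,0],[0,0,-0.6,0],[0,0,-0.9,0],[0,0,-1.2,0],[0,0,-1.5,0]]])

```text
t: 3.75
tool_pos: [0.4997, 0.2333, 0.0782]
orientation: [3.105, -0.45, -0.01]
force: [-0.6, -0.5, -1.7]
opening: 0.014
```

```bash
python3 -c "
from h import *
plan((.499,.233,.052),-16.6)
im,d,p=grab('wrist','w5')
im2,d,p=grab('scene','s5')
cv2.imwrite('pics/s5c.png',cv2.resize(im2[150:300,190:450],None,fx=3,fy=3))"
```

```text
tcp [0.4997 0.2333 0.0782] xyaw -16.49 tilt [-0.0066 -0.0032 -1.    ] F [-0.58 -0.49 -1.66] open 0.014 t 3.75
shift cm [-0.04  0.03  2.62] turn 0.002
```

View pics/s5c.png

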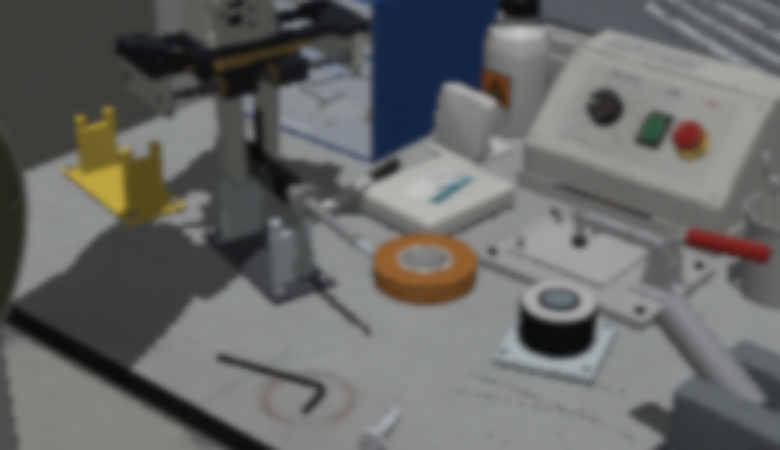

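View pics/w5.png

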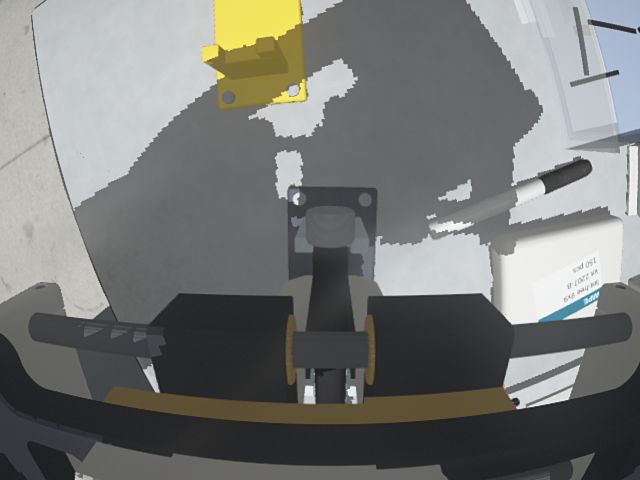

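```bash
cat >> h.py <<'E'
def gplane(p,uv,G,yaw_deg,fish=False):
    """intersect pixel ray with vertical plane through G along yaw; returns (along, z) rel. world z"""
    a=np.deg2rad(yaw_deg); n=np.array([-np.sin(a),np.cos(a),0]); e,d=ray(p,uv,fish)
    X=e+d*(n@(np.array(G)-e))/(n@d)
    s=(X-np.array(G))[:2]@[np.cos(a),np.sin(a)]
    return s,X[2],X
E
python3 - <<'E'
from h import *
p=camera_params('scene')
c=lambda a,b:(190+a/3,150+b/3)
s=read_state();G=s['tool_pos']+np.array([0,0,.008]);yaw=-106.5
print(G)
for n,a,b in [('tip',375,248),('collar',305,191),('sleeve end',352,236)]:
    print(n,np.round(gplane(p,c(a,b),G,yaw)[:2],4))
print(proj(p,[.4473,.0594,.06]), 'old tip')
E
python3 - <<'E'
import cv2
im=cv2.imread('pics/s5.png');cv2.imwrite('pics/s5d.png',cv2.resize(im[190:270,240:340],None,fx=7,fy=7,interpolation=cv2.INTER_CUBIC))
im=cv2.imread('pics/scene0.png');cv2.imwrite('pics/s0d.png',cv2.resize(im[190:270,240:340],None,fx=7,fy=7,interpolation=cv2.INTER_CUBIC))
E
```

```text
[0.50003286 0.23343792 0.08655054]
tip [0.1894 0.0922]
collar [0.0919 0.0953]
sleeve end [0.1587 0.0876]
[312.67474341 244.35474735] old tip
```

View pics/s5d.png

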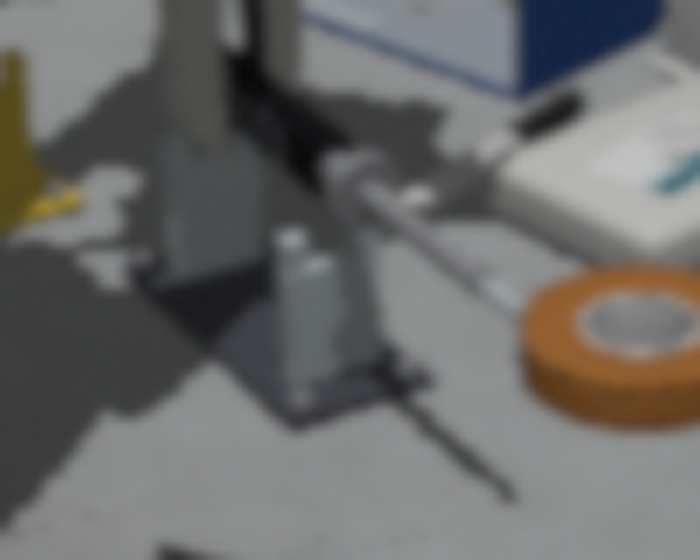

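View pics/s0d.png

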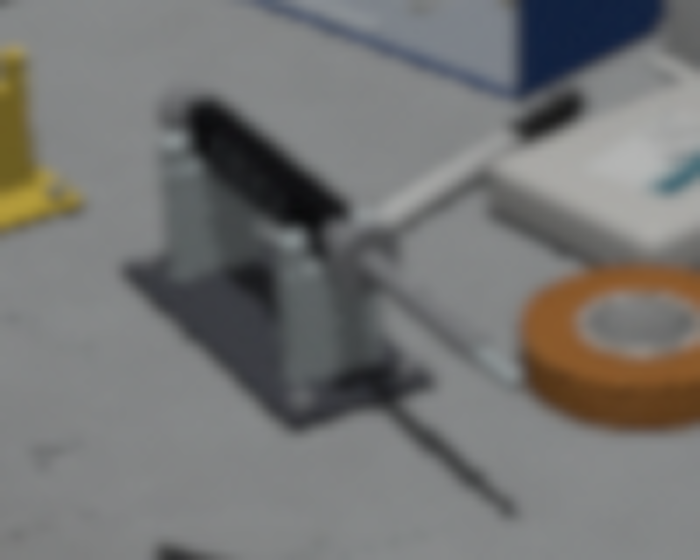

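Emit:
play_rows(increments=[[[0,0,0,0],[0,0,0,0],[0,0,0,0],[0,0,0,0]]], squeeze=3)

```text
t: 4.25
tool_pos: [0.5, 0.2333, 0.0784]
orientation: [3.105, -0.45, -0.009]
force: [-0.4, 0.4, -0.2]
opening: 0.0141
```

```bash
python3 -c "
from h import *
plan((.499,.233,.052),-16.6)
im2,d,p=grab('scene','s6')
cv2.imwrite('pics/s6d.png',cv2.resize(im2[190:270,240:340],None,fx=7,fy=7,interpolation=cv2.INTER_CUBIC))"
```

```text
tcp [0.5    0.2333 0.0784] xyaw -16.5 tilt [-0.006  -0.0031 -1.    ] F [-0.38  0.38 -0.15] open 0.0141 t 4.25
shift cm [-0.07  0.05  2.64] turn 0.002
```

View pics/s6d.png

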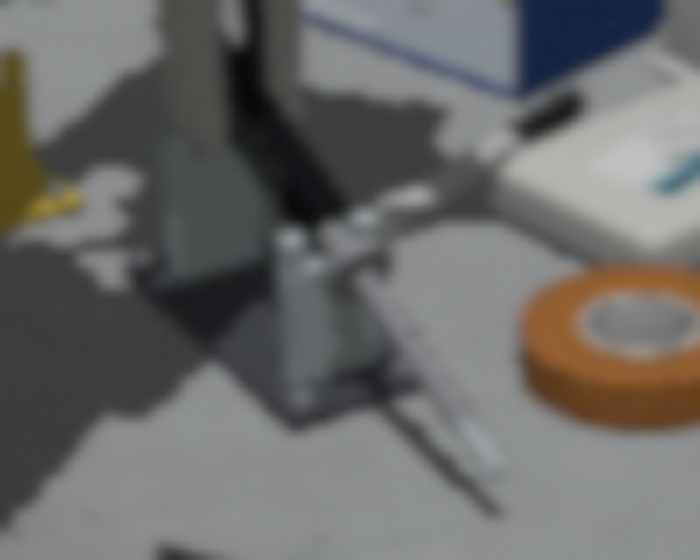

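Run:
```python
from h import *
p=camera_params('scene')
s=read_state();G=s['tool_pos']+np.array([0,0,.008])
t=gplane(p,(240+497/7,190+470/7),G,-106.5);print(G,t, np.degrees(np.arctan2(G[2]-t[1],t[0])),np.hypot(t[0],t[1]-G[2]))
```

```text
[0.49995752 0.23336175 0.08642976] (np.float64(0.1729366549731027), np.float64(0.022395696797661735), array([0.45084085, 0.06754667, 0.0223957 ])) 20.318315967116355 0.18441108512474588
```

Emit:
play_rows(increments=[[[0,0,-0.2,0],[0,0,-0.4,0],[0,0,-0.6,0],[0,0,-0.8,0],[0,0,-0.8,0]]])

```text
t: 4.8
tool_pos: [0.5003, 0.2335, 0.087]
orientation: [3.106, -0.45, -0.008]
force: [-0.2, -0.9, -1.3]
opening: 0.0142
```

Emit:
play_rows(increments=[[[0,0,0,0],[0,0,0,0],[0,0,0,0]]], squeeze=20)

```text
t: 5.1
tool_pos: [0.5003, 0.2335, 0.0869]
orientation: [3.106, -0.45, -0.008]
force: [0.2, 0.4, -2.7]
opening: 0.0137
```

Emit:
play_rows(increments=[[[0,0,-1,0],[0,0,-3,0],[0,0,-6,0],[0,0,-9,0],[0,0,-11,0]]])

```text
t: 5.6
tool_pos: [0.5017, 0.2341, 0.2003]
orientation: [3.107, -0.45, -0.003]
force: [0.7, 0.4, -2.2]
opening: 0.0139
```

```bash
python3 -c "
from h import *
plan((.499,.233,.052),-16.6)
im2,d,p=grab('scene','s7')
cv2.imwrite('pics/s7d.png',cv2.resize(im2[150:270,220:360],None,fx=5,fy=5,interpolation=cv2.INTER_CUBIC))"
```

```text
tcp [0.5017 0.2341 0.2003] xyaw -16.49 tilt [-0.0024 -0.0018 -1.    ] F [ 0.67  0.39 -2.19] open 0.0139 t 5.6
shift cm [-0.2   0.15 14.83] turn 0.002
```

View pics/s7d.png

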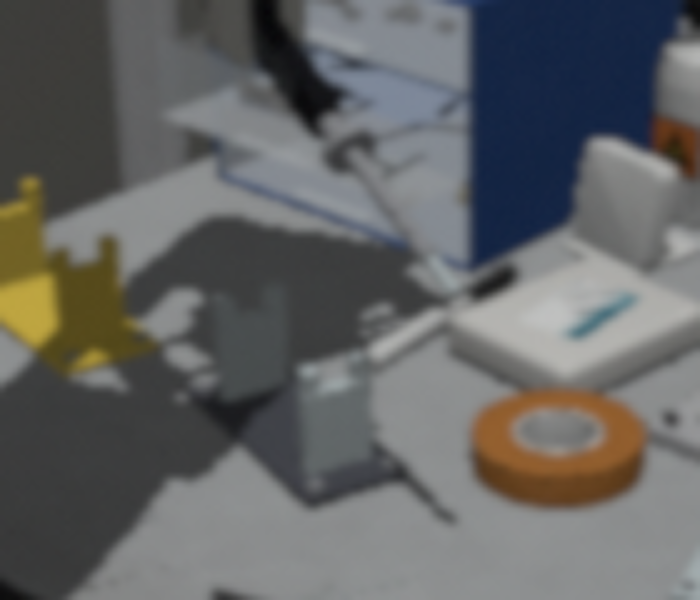

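Run:
```python
from h import *
p=camera_params('scene')
s=read_state();G=s['tool_pos']+np.array([0,0,.008])
for uv in [(220+458/5,150+290/5),(220+345/5,150+148/5)]:
    t=gplane(p,uv,G,-106.5);print(G,t, np.degrees(np.arctan2(G[2]-t[1],t[0])),np.hypot(t[0],t[1]-G[2]))
im,d,p=grab('wrist','w7')
```

```text
[0.50316773 0.23466784 0.21170451] (np.float64(0.1742520944506541), np.float64(0.14243577798697188), array([0.45367746, 0.0675915 , 0.14243578])) 21.678822334877932 0.18751519942080716
[0.50316773 0.23466784 0.21170451] (np.float64(0.08153950691174187), np.float64(0.17340146716072014), array([0.48000925, 0.15648616, 0.17340147])) 25.16171170493567 0.09008781536091043
```

View pics/w7.png

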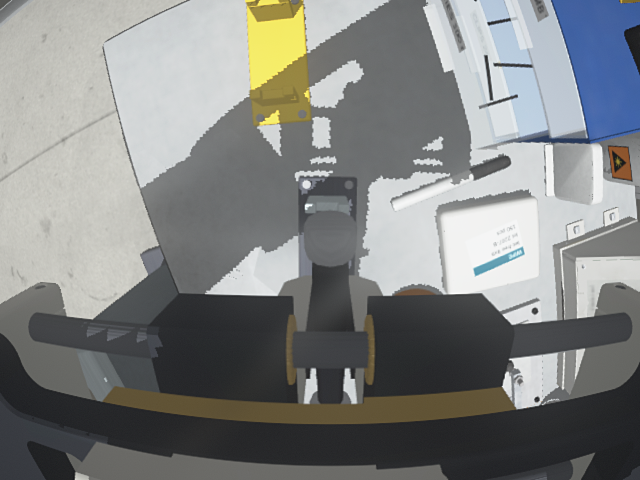

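```bash
python3 -c "
from h import *
plan((.42,-.17,.28),-90)"
```

```text
tcp [0.5031 0.2346 0.2016] xyaw -16.49 tilt [ 1.5e-03 -4.0e-04 -1.0e+00] F [ 0.6  -0.68 -0.87] open 0.0138 t 5.7
shift cm [ 3.53 41.15 -7.84] turn 1.283
```

Emit:
play_rows(increments=[[[0,1,-3,0.1],[1,5,-6,0.25],[1.5,9,-8,0.4],[2,13,-8,0.55],[2.5,17,-8,0.7]]])

```text
t: 6.2
tool_pos: [0.4783, 0.0632, 0.2815]
orientation: [-2.761, 1.497, -0.003]
force: [0.0, -0.7, -1.8]
opening: 0.0139
```

```bash
python3 -c "
from h import *
plan((.42,-.17,.28),-90)"
```

```text
tcp [0.4783 0.0632 0.2815] xyaw -56.93 tilt [ 2.1e-03 -4.0e-04 -1.0e+00] F [ 0.03 -0.73 -1.83] open 0.0139 t 6.2
shift cm [16.36 17.61  0.15] turn 0.577
```

Emit:
play_rows(increments=[[[3,4,0,0.12],[6,8,0,0.24],[10,12,0,0.36],[13,15,0,0.48],[16.4,17.6,0.2,0.58]]])

```text
t: 6.7
tool_pos: [0.419, -0.1723, 0.2787]
orientation: [-2.212, 2.23, -0.002]
force: [1.0, 0.0, -2.6]
opening: 0.0138
```

Emit:
play_rows(increments=[[[0,0,0,0],[0,0,0,0]]])

```text
t: 6.9
tool_pos: [0.4181, -0.173, 0.2773]
orientation: [-2.209, 2.233, 0.001]
force: [0.0, -0.3, -2.1]
opening: 0.014
```

```bash
python3 -c "
from h import *
plan((.42,-.17,.28),-90)
grab('wrist','w8')
plan((.42,-.17,.28),-90)
grab('wrist','w8')
"
```

```text
tcp [ 0.4181 -0.173   0.2773] xyaw -90.61 tilt [-3.e-04  8.e-04 -1.e+00] F [ 0.03 -0.25 -2.12] open 0.014 t 6.9
shift cm [-0.3  -0.19 -0.27] turn -0.011
tcp [ 0.4185 -0.172   0.2777] xyaw -90.49 tilt [ 4.e-04  8.e-04 -1.e+00] F [ 0.01  0.11 -2.16] open 0.0133 t 6.95
shift cm [-0.2  -0.14 -0.23] turn -0.009
```

View pics/w8.png

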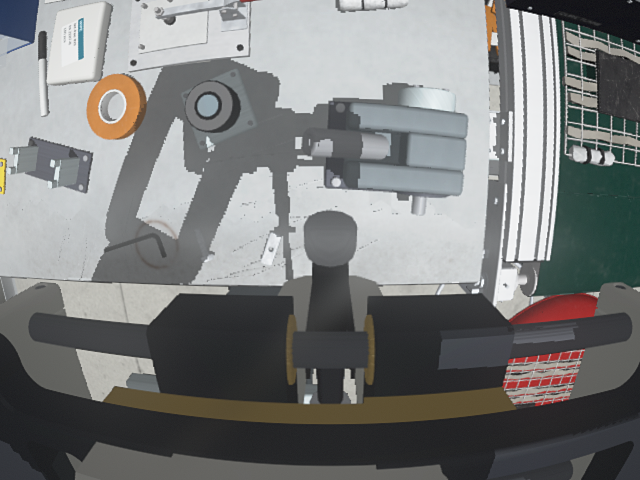

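```bash
python3 -c "
import cv2
im=cv2.imread('pics/w8.png');cv2.imwrite('pics/w8c.png',cv2.resize(im[75:215,280:480],None,fx=4,fy=4,interpolation=cv2.INTER_CUBIC))
cv2.imwrite('pics/w8m.png',cv2.resize(im[115:175,290:400],None,fx=7,fy=7,interpolation=cv2.INTER_CUBIC))"
```

```text
(no output)
```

View pics/w8c.png

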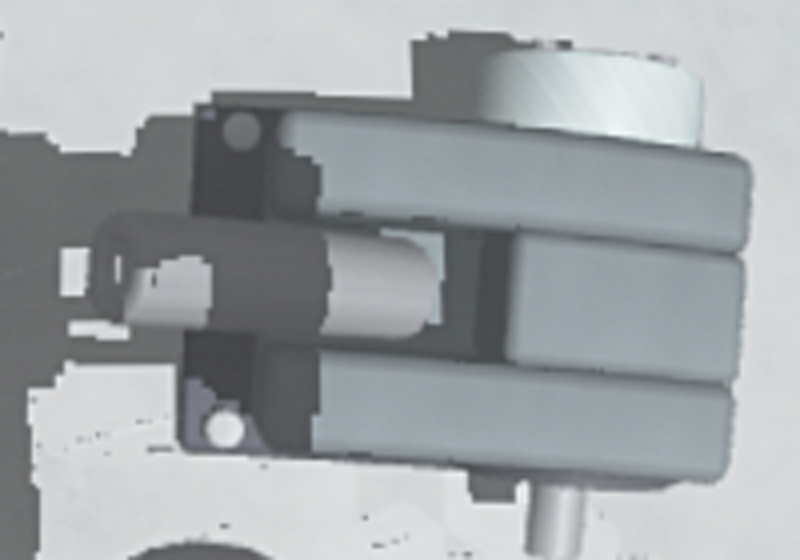

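View pics/w8m.png

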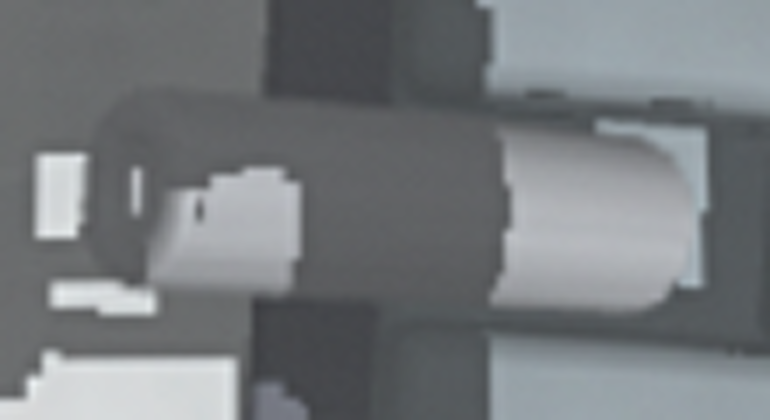

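Run:
```python
from h import *
p=camera_params('wrist')
c=lambda a,b:(280+a/4,75+b/4)
m=lambda a,b:(290+a/7,115+b/7)
def L(n,A,B,z):
    a=onz(p,A,z,True);b=onz(p,B,z,True);v=b-a
    print(n,np.round(a[:2],4),np.round(b[:2],4),'yaw',round(np.degrees(np.arctan2(v[1],v[0])),2),'len',round(np.linalg.norm(v),4))
L('ridgeA in',c(330,212),c(742,250),.078)
L('ridgeB in',c(322,352),c(728,384),.078)
L('ridgeA out',c(290,112),c(745,157),.078)
L('ridgeB out',c(315,450),c(722,480),.078)
L('base front',c(178,450),c(196,105),.0)
print('mouth',onz(p,m(125,188),.105,True))
# mouth top/bottom (horizontal extremes of disk, at z .105)
L('mouth ext',m(125,95),m(125,283),.105)
# tube silhouettes: center line far end
print('lens', [onz(p,(207,106),.045,True)])
d=np.load('pics/w8.npz')['d']
```

```text
ridgeA in [ 0.5061 -0.2024] [ 0.5006 -0.3051] yaw -93.07 len 0.1029
ridgeB in [ 0.4726 -0.2004] [ 0.467  -0.3022] yaw -93.13 len 0.1019
ridgeA out [ 0.5301 -0.1931] [ 0.5239 -0.3057] yaw -93.14 len 0.1129
ridgeB out [ 0.449  -0.1988] [ 0.4429 -0.3016] yaw -93.41 len 0.103
base front [ 0.4412 -0.1648] [ 0.542  -0.1708] yaw -3.39 len 0.101
mouth [ 0.49247887 -0.15232695  0.105     ]
mouth ext [ 0.5042 -0.1524] [ 0.4805 -0.1522] yaw 179.36 len 0.0237
lens [array([ 0.537343  , -0.04084847,  0.045     ])]
```

```bash
python3 -c "
from h import *
plan((.5027,.0384,.245),-3.2)"
```

```text
tcp [ 0.4188 -0.1715  0.278 ] xyaw -90.41 tilt [ 8.e-04  6.e-04 -1.e+00] F [-0.03 -0.5  -2.42] open 0.0138 t 7.0
shift cm [-21.04  -8.24   3.32] turn -1.522
```

Emit:
play_rows(increments=[[[-3,-1,0,-0.13],[-7,-3,0,-0.27],[-11,-4,0,-0.41],[-15,-6,0,-0.55],[-18,-7,0,-0.69]]])

```text
t: 7.5
tool_pos: [0.4906, 0.0123, 0.278]
orientation: [-2.842, 1.334, -0.001]
force: [-0.1, -0.7, -1.8]
opening: 0.014
```

```bash
python3 -c "
from h import *
plan((.5027,.0384,.245),-3.2)"
```

```text
tcp [0.4906 0.0123 0.278 ] xyaw -50.28 tilt [ 0.0012  0.0014 -1.    ] F [-0.08 -0.69 -1.84] open 0.014 t 7.5
shift cm [-1.23 -2.59  3.31] turn -0.822
```

Emit:
play_rows(increments=[[[-1,-2,1,-0.14],[-1.2,-2.6,2,-0.28],[-1.2,-2.6,3,-0.42],[-1.2,-2.6,3.3,-0.56],[-1.2,-2.6,3.3,-0.7]]])

```text
t: 8.0
tool_pos: [0.5021, 0.0404, 0.2439]
orientation: [-3.129, 0.263, 0.001]
force: [0.6, 1.1, -2.2]
opening: 0.0142
```

Emit:
play_rows(increments=[[[0,0,0,-0.1],[0,0,0,-0.12],[0,0,0,-0.12],[0,0,0,-0.12]]])

```text
t: 8.4
tool_pos: [0.5021, 0.041, 0.2439]
orientation: [-3.139, 0.077, 0.001]
force: [-0.3, -0.1, -1.3]
opening: 0.0138
```

```bash
python3 -c "
from h import *
plan((.5027,.0384,.185),-3.2)
im2,d,p=grab('scene','s9')
plan((.5027,.0384,.185),-3.2)
cv2.imwrite('pics/s9d.png',cv2.resize(im2[130:330,300:500],None,fx=4,fy=3,interpolation=cv2.INTER_CUBIC))"
```

```text
tcp [0.5021 0.041  0.2439] xyaw -2.8 tilt [-6.0e-04  1.8e-03 -1.0e+00] F [-0.34 -0.06 -1.34] open 0.0138 t 8.4
shift cm [0.08 0.27 5.89] turn 0.007
tcp [0.5021 0.0408 0.244 ] xyaw -2.79 tilt [-5.0e-04  1.8e-03 -1.0e+00] F [-0.08  0.42 -2.14] open 0.014 t 8.45
shift cm [0.08 0.25 5.9 ] turn 0.007
```

View pics/s9d.png

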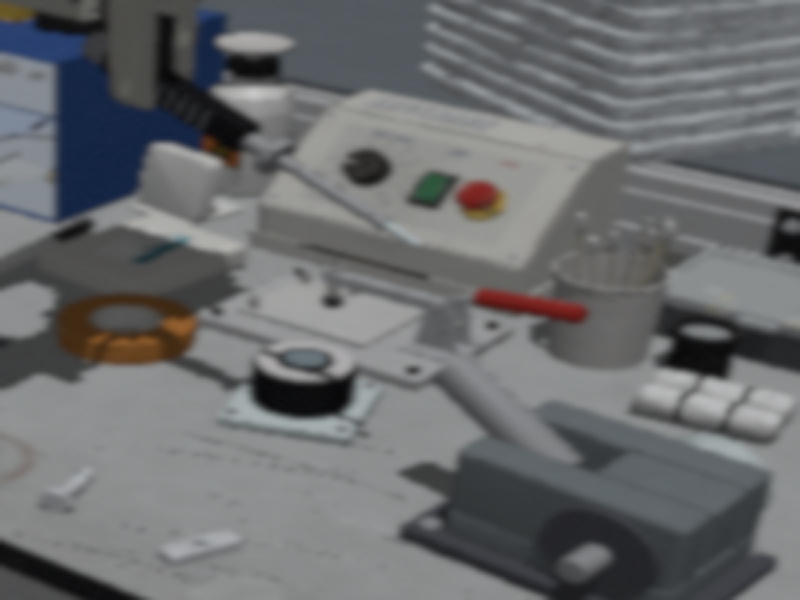

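Run:
```python
from h import *
p=camera_params('scene')
s=read_state();G=s['tool_pos']+np.array([0,0,.008])
for uv in [(405,210),(366.75,179),(397,203.5)]:
    t=gplane(p,uv,G,-92.8);print(np.round(t[2],4), np.degrees(np.arctan2(G[2]-t[1],t[0])),np.hypot(t[0],t[1]-G[2]))
M=np.array([.492,-.1525,.105]);print('M proj',proj(p,M))
a=np.array([-.0457,-.8179,-.5736])
u=np.array([0,0,1])-a*(-.5736);u/=np.linalg.norm(u);l=np.cross(u,a)
im=cv2.imread('pics/s9.png')
big=cv2.resize(im[230:300,390:460],None,fx=8,fy=8,interpolation=cv2.INTER_CUBIC)
for r in (.013,.007):
  for t in np.linspace(0,2*np.pi,40):
    q=proj(p,M+r*(np.cos(t)*u+np.sin(t)*l)); cv2.circle(big,(int((q[0]-390+.5)*8),int((q[1]-230+.5)*8)),1,(0,0,255),-1)
cv2.imwrite('pics/s9m.png',big)
```

```text
[ 0.4937 -0.1306  0.1876] 20.567744198475786 0.18327895302362904
[ 0.4983 -0.0371  0.223 ] 20.40148334339045 0.0832178201360248
[ 0.4946 -0.1116  0.1948] 20.540017907836635 0.16300020122521255
M proj [410.46892525 251.84193475]
```

View pics/s9m.png

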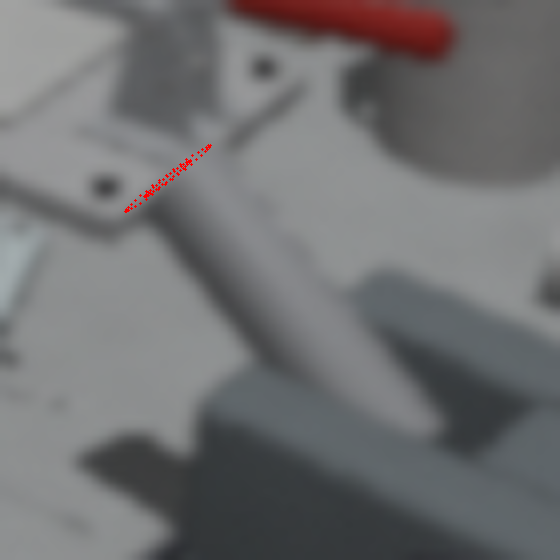

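Run:
```python
from h import *
p=camera_params('scene')
for uv in [(414.1,252.5),(412.5,252.5)]:
    t=gplane(p,uv,(.492,-.1525,.105),-93.2);print(np.round(t[2],4))
q=camera_params('top'); im=cv2.imread('pics/top0.png')
M=np.array([.492,-.154,.105]);a=np.array([-.0457,-.8179,-.5736])
u=np.array([0,0,1])-a*(-.5736);u/=np.linalg.norm(u);l=np.cross(u,a)
big=cv2.resize(im[215:265,420:480],None,fx=10,fy=10,interpolation=cv2.INTER_CUBIC)
for r in (.013,.007):
  for t in np.linspace(0,2*np.pi,40):
    x=proj(q,M+r*(np.cos(t)*u+np.sin(t)*l)); cv2.circle(big,(int((x[0]-420+.5)*10),int((x[1]-215+.5)*10)),1,(0,0,255),-1)
cv2.imwrite('pics/t0m.png',big)
d=np.load('pics/w8.npz');im=d['im'];p=dict(K=d['K'],eye=d['eye'],orientation=d['R'])
big=cv2.resize(im[115:175,290:400],None,fx=7,fy=7,interpolation=cv2.INTER_CUBIC)
for r in (.013,.007):
  for t in np.linspace(0,2*np.pi,40):
    x=proj(p,M+r*(np.cos(t)*u+np.sin(t)*l),True); cv2.circle(big,(int((x[0]-290+.5)*7),int((x[1]-115+.5)*7)),1,(0,0,255),-1)
cv2.imwrite('pics/w8mm.png',big)
```

```text
[ 0.4915 -0.1606  0.107 ]
[ 0.4917 -0.1571  0.1055]
```

View pics/t0m.png

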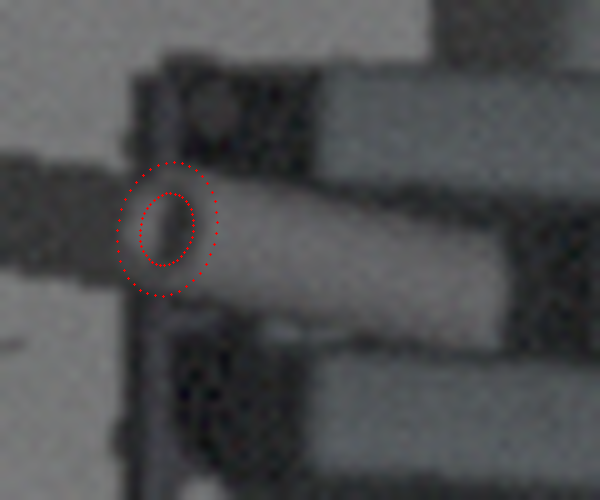

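View pics/w8mm.png

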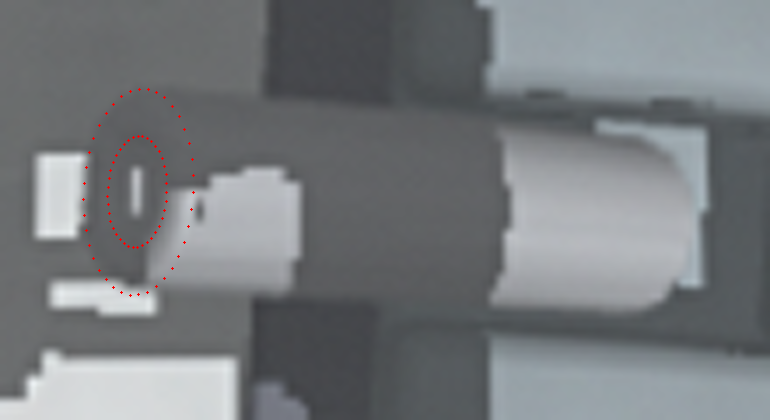

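```bash
python3 -c "
from h import *
plan((.503,.045,.1716),-3.2)"
```

```text
tcp [0.5021 0.0408 0.244 ] xyaw -2.79 tilt [-5.0e-04  1.8e-03 -1.0e+00] F [-0.08  0.42 -2.14] open 0.014 t 8.45
shift cm [ 0.07 -0.41  7.24] turn 0.007
```

Emit:
play_rows(increments=[[[0.1,-0.4,2.5,0.007],[0.1,-0.4,5,0.007],[0.1,-0.4,7.2,0.007],[0.1,-0.4,7.2,0.007],[0.1,-0.4,7.2,0.007]]])

```text
t: 8.95
tool_pos: [0.5031, 0.0449, 0.1723]
orientation: [-3.139, 0.089, 0.002]
force: [-1.1, 0.1, -0.5]
opening: 0.0137
```

```bash
python3 -c "
from h import *
im2,d,p=grab('scene','s10')
plan((.501,.0077,.1573),-3.2)
cv2.imwrite('pics/s10d.png',cv2.resize(im2[170:280,340:450],None,fx=7,fy=5.4,interpolation=cv2.INTER_CUBIC))"
```

```text
tcp [0.5038 0.0449 0.1733] xyaw -3.23 tilt [ 8.0e-04  1.7e-03 -1.0e+00] F [-0.78 -0.42 -1.46] open 0.0138 t 9.0
shift cm [-0.08  3.73  1.59] turn -0.001
```

View pics/s10d.png

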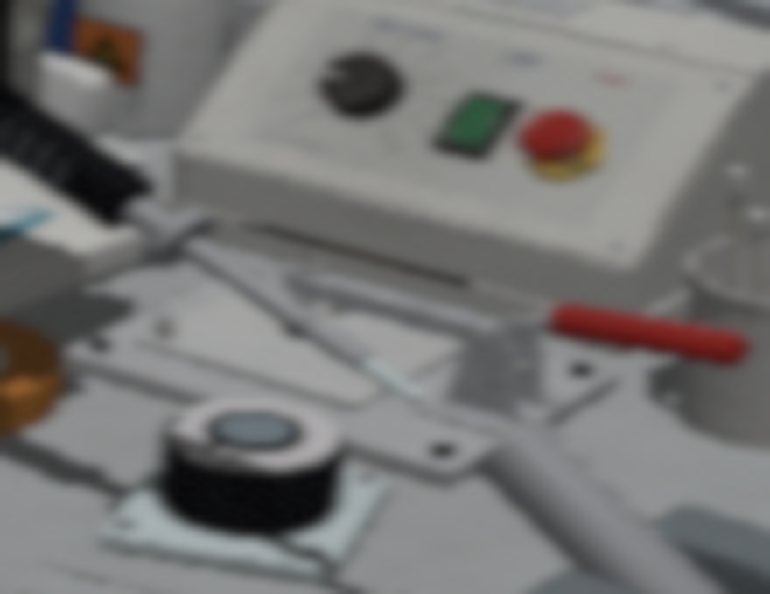

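Run:
```python
from h import *
p=camera_params('scene')
s=read_state();G=s['tool_pos']+np.array([0,0,.008])
c=lambda a,b:(340+a/7-.4,170+b/5.4-.4)
pts={}
for n,uv in dict(tip=c(425,395),mouth=c(518,447),slv=c(368,366),col=c(175,238)).items():
    t=gplane(p,uv,G,-93.2);pts[n]=np.array(t[:2]);print(n,np.round(t[2],4),np.round(t[:2],4),np.degrees(np.arctan2(G[2]-t[1],t[0])))
print('mouth-tip',pts['mouth']-pts['tip']); v=pts['tip']-pts['col'];print(np.degrees(np.arctan2(-v[1],v[0])),np.hypot(*v))
```

```text
tip [ 0.4942 -0.1272  0.1147] [0.1723 0.1147] 21.133248427786675
mouth [ 0.4924 -0.1591  0.1062] [0.2042 0.1062] 20.182353843376447
slv [ 0.4953 -0.1072  0.1188] [0.1523 0.1188] 22.288664616732838
col [ 0.4993 -0.0358  0.146 ] [0.0808 0.146 ] 23.597660371160604
mouth-tip [ 0.03193795 -0.00847371]
18.88844513114677 0.0967447593700331
```

Emit:
play_rows(increments=[[[-0.05,0.8,0.3,0],[-0.08,1.6,0.7,0],[-0.08,2.4,1.0,0],[-0.08,3.1,1.3,0],[-0.08,3.4,1.45,0]]])

```text
t: 9.5
tool_pos: [0.5011, 0.0099, 0.1586]
orientation: [-3.139, 0.09, -0.001]
force: [-0.1, 0.1, -0.9]
opening: 0.0133
```

```bash
python3 -c "
from h import *
im2,d,p=grab('scene','s11')
plan((.501,.0077,.1573),-3.2)
cv2.imwrite('pics/s11d.png',cv2.resize(im2[170:280,340:450],None,fx=7,fy=5.4,interpolation=cv2.INTER_CUBIC))"
```

```text
tcp [0.5011 0.0097 0.1584] xyaw -3.29 tilt [ 6.0e-04  1.2e-03 -1.0e+00] F [ 0.08 -1.52 -0.12] open 0.0139 t 9.55
shift cm [0.01 0.2  0.11] turn -0.002
```

View pics/s11d.png

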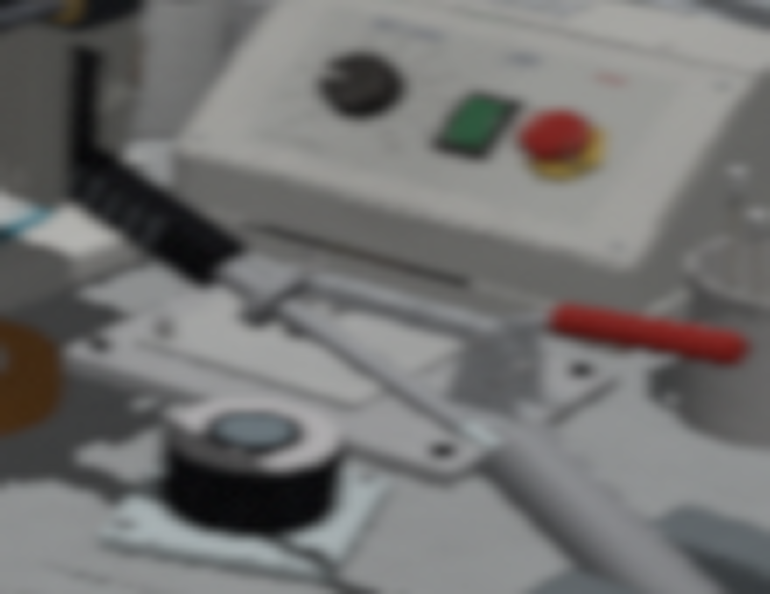

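```bash
python3 -c "
from h import *
im,d,p=grab('top','t11')
cv2.imwrite('pics/t11d.png',cv2.resize(im[205:275,380:480],None,fx=8,fy=8,interpolation=cv2.INTER_CUBIC))
im=cv2.imread('pics/s11.png')
cv2.imwrite('pics/s11e.png',cv2.resize(im[230:280,380:445],None,fx=12,fy=12,interpolation=cv2.INTER_CUBIC))"
```

```text
(no output)
```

View pics/t11d.png

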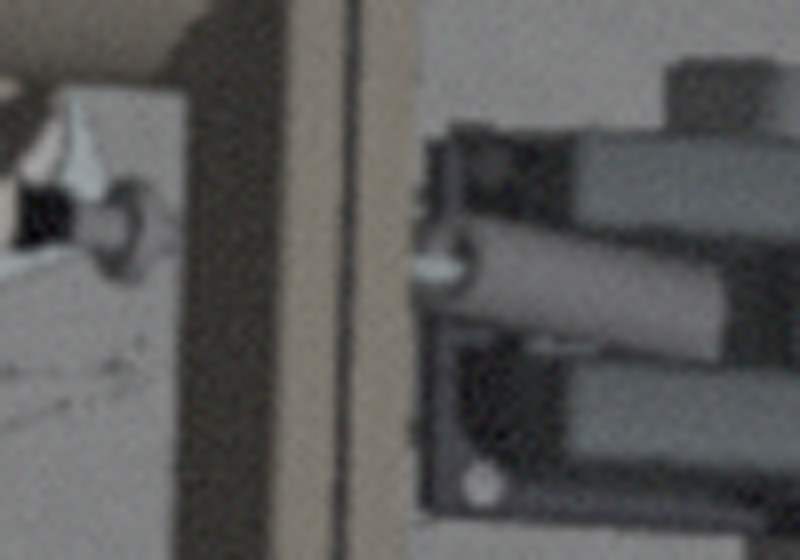

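View pics/s11e.png

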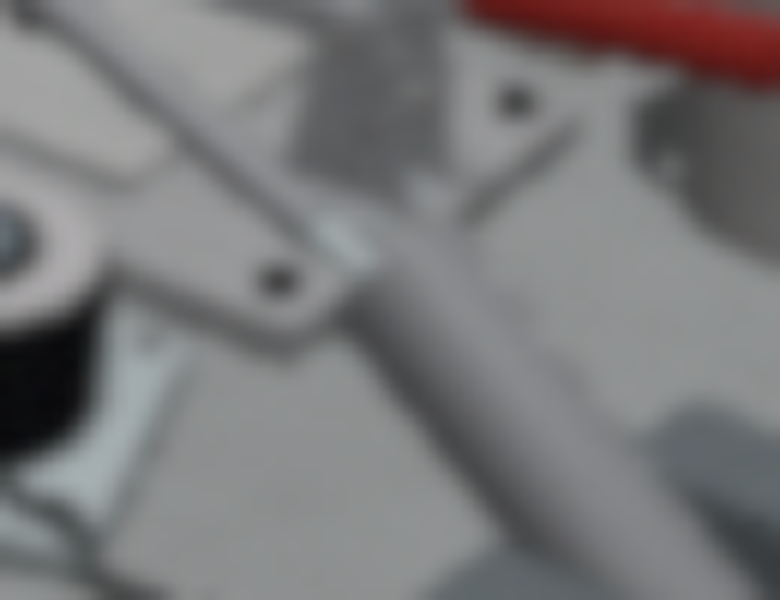

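Emit:
play_rows(increments=[[[0,0.1,0.05,0],[0,0.1,0.05,0],[0,0.1,0,0],[0,0.1,0,0]]], squeeze=3)

```text
t: 10.0
tool_pos: [0.501, 0.0094, 0.1586]
orientation: [-3.139, 0.09, -0.001]
force: [0.4, -0.0, -1.6]
opening: 0.0141
```

```bash
python3 -c "
from h import *
im2,d,p=grab('scene','s12')
plan((.4999,-.013,.1962),-3.2)
cv2.imwrite('pics/s12d.png',cv2.resize(im2[170:280,340:450],None,fx=7,fy=5.4,interpolation=cv2.INTER_CUBIC))"
```

```text
tcp [0.501  0.0094 0.1586] xyaw -3.27 tilt [ 7.0e-04  1.4e-03 -1.0e+00] F [-0.35  0.01 -1.83] open 0.0144 t 10.05
shift cm [ 0.02  2.23 -3.77] turn -0.001
```

View pics/s12d.png

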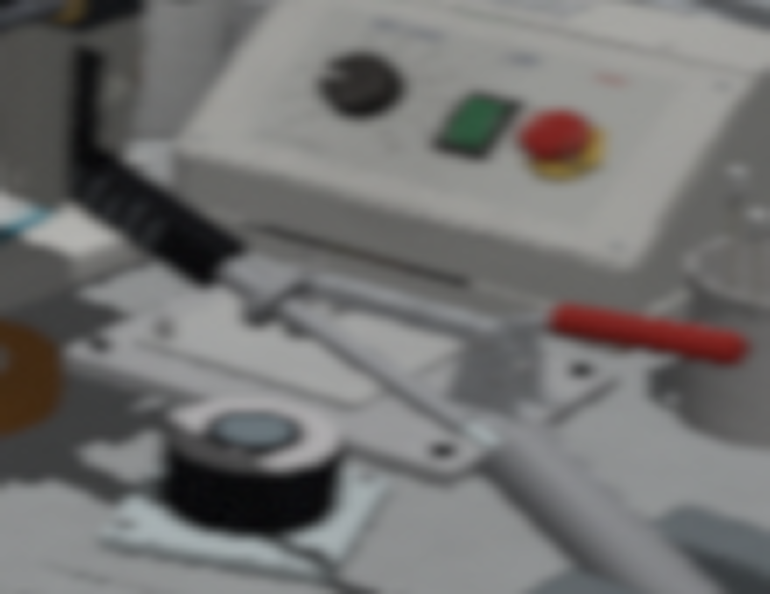

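Emit:
play_rows(increments=[[[0,0.3,-0.4,0],[0,0.6,-0.8,0],[0,0.8,-1.2,0],[0,1.1,-1.6,0],[0,1.2,-1.9,0]]])

```text
t: 10.55
tool_pos: [0.5005, -0.0031, 0.1782]
orientation: [-3.139, 0.09, -0.002]
force: [-0.3, 0.5, -0.9]
opening: 0.014
```

```bash
python3 -c "
from h import *
im2,d,p=grab('scene','s13')
plan((.4999,-.013,.1962),-3.2)
cv2.imwrite('pics/s13d.png',cv2.resize(im2[170:280,340:450],None,fx=7,fy=5.4,interpolation=cv2.INTER_CUBIC))"
```

```text
tcp [ 0.5007 -0.0031  0.1786] xyaw -3.29 tilt [ 0.0018  0.0012 -1.    ] F [ 0.48  1.03 -1.56] open 0.0136 t 10.6
shift cm [-0.02  0.99 -1.76] turn -0.002
```

View pics/s13d.png

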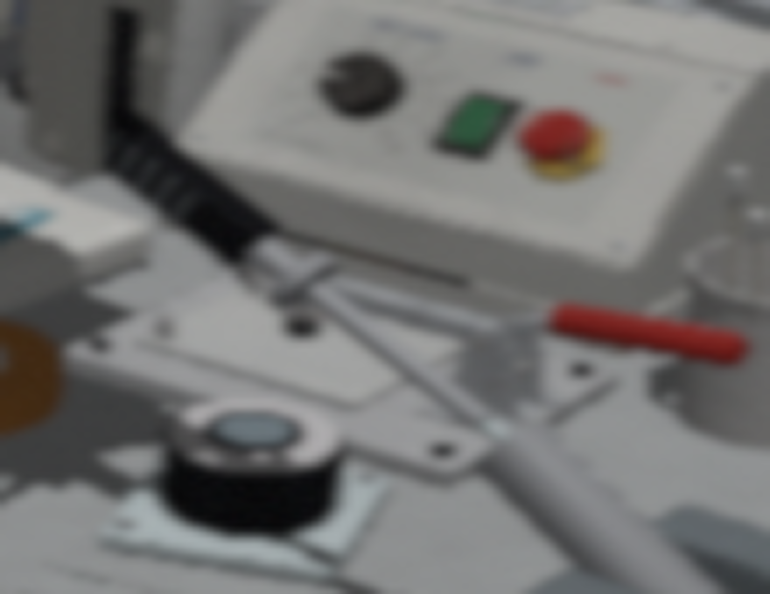

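Emit:
play_rows(increments=[[[0,0.2,-0.4,0],[0,0.45,-0.8,0],[0,0.7,-1.2,0],[0,1.0,-1.6,0],[0,1.1,-1.75,0]]])

```text
t: 11.1
tool_pos: [0.5003, -0.0145, 0.1968]
orientation: [-3.139, 0.091, -0.004]
force: [-0.5, -0.2, -1.8]
opening: 0.0139
```

```bash
python3 -c "
from h import *
im2,d,p=grab('scene','s14')
plan((.4999,-.013,.1962),-3.2)
cv2.imwrite('pics/s14d.png',cv2.resize(im2[170:280,340:450],None,fx=7,fy=5.4,interpolation=cv2.INTER_CUBIC))"
```

```text
tcp [ 0.5004 -0.0145  0.1968] xyaw -3.31 tilt [ 2.7e-03  9.0e-04 -1.0e+00] F [ 0.54 -0.32 -1.36] open 0.014 t 11.15
shift cm [-0.06 -0.15  0.06] turn -0.002
```

View pics/s14d.png

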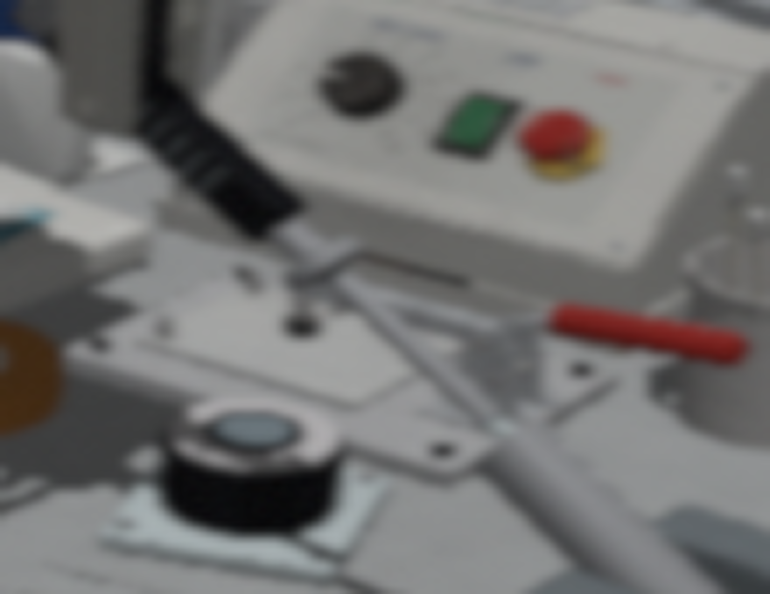

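Run:
```python
from h import *
p=camera_params('scene')
M=np.array([.492,-.1545,.105]);a=np.array([-.0457,-.8179,-.5736])
im=cv2.imread('pics/s14.png');big=cv2.resize(im[170:290,340:450],None,fx=6,fy=5,interpolation=cv2.INTER_CUBIC)
for t in np.arange(-.18,.081,.01):
    q=proj(p,M+t*a)+[1.8,0.4]; cv2.circle(big,(int((q[0]-340+.5)*6),int((q[1]-170+.5)*5)),2,(0,0,255),-1)
cv2.imwrite('pics/s14x.png',big)
s=read_state();G=s['tool_pos']+[0,0,.008]
d=G-M;print('grip off axis',np.round(d-a*(d@a),4),-d@a)
```

```text
grip off axis [ 0.0005 -0.0008  0.0011] 0.17215136871456393
```

View pics/s14x.png

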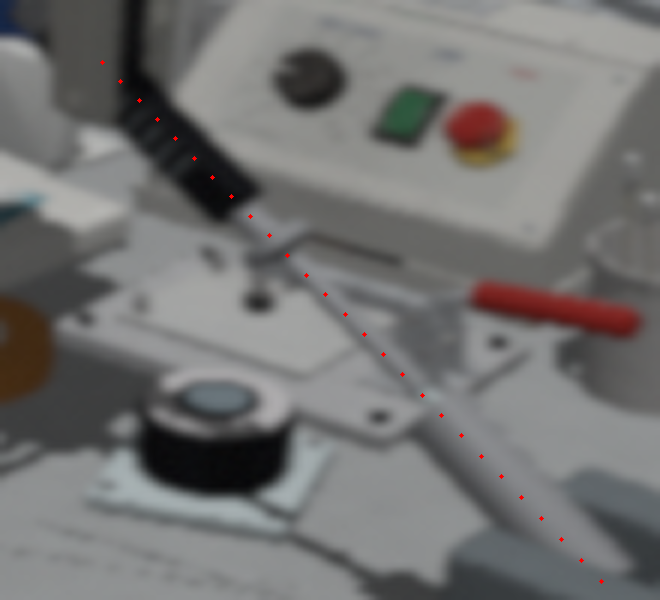

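```bash
cat >> h.py <<'E'
M=np.array([.492,-.1545,.105]);A=np.array([-.0457,-.8179,-.5736])
def ax(s): # TCP for grip at distance s out of mouth on axis
    plan(M-s*A-np.array([0,0,.008]),-3.2)
E
python3 -c "
from h import *
ax(.142)"
```

```text
tcp [ 0.5004 -0.0145  0.1968] xyaw -3.31 tilt [ 2.7e-03  9.0e-04 -1.0e+00] F [ 0.54 -0.32 -1.36] open 0.014 t 11.15
shift cm [-0.05  2.4   1.83] turn -0.002
```

Emit:
play_rows(increments=[[[0,0,0,0],[-0.05,0.6,0.45,0],[-0.05,1.2,0.9,0],[-0.05,1.8,1.35,0],[-0.05,2.4,1.8,0]]], squeeze=6)

```text
t: 11.65
tool_pos: [0.4982, -0.0391, 0.178]
orientation: [-3.139, 0.091, -0.003]
force: [0.2, -1.1, -2.2]
opening: 0.014
```

```bash
python3 -c "
from h import *
im2,d,p=grab('scene','s15')
ax(.112)
cv2.imwrite('pics/s15d.png',cv2.resize(im2[170:280,340:450],None,fx=7,fy=5.4,interpolation=cv2.INTER_CUBIC))"
```

```text
tcp [ 0.4978 -0.0398  0.1771] xyaw -3.34 tilt [ 8.e-04  6.e-04 -1.e+00] F [-0.44 -2.09 -3.06] open 0.0139 t 11.7
shift cm [0.07 2.31 1.59] turn -0.002
```

View pics/s15d.png

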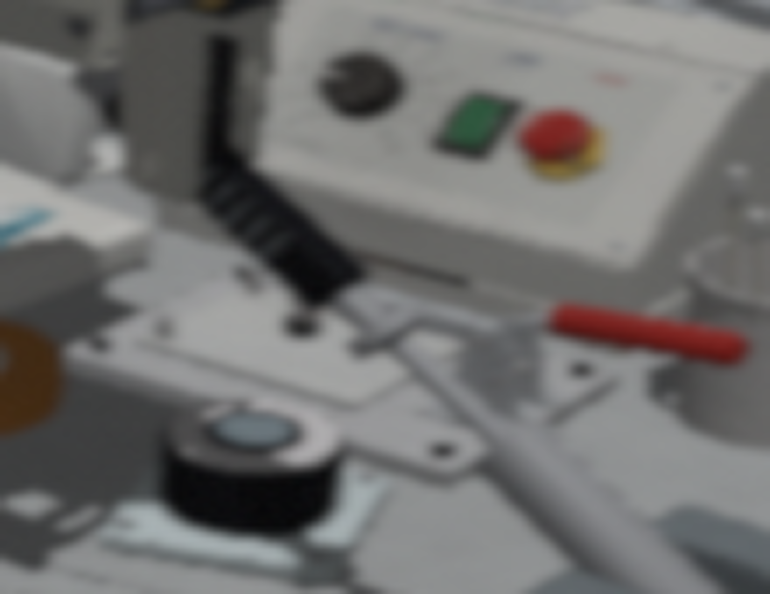

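Emit:
play_rows(increments=[[[0.05,0.5,0.35,0],[0.05,1.0,0.7,0],[0.05,1.5,1.05,0],[0.05,2.0,1.4,0],[0.05,2.3,1.6,0]]])

```text
t: 12.2
tool_pos: [0.4968, -0.0632, 0.1607]
orientation: [-3.14, 0.092, -0.001]
force: [0.4, 0.5, -1.1]
opening: 0.014
```

```bash
python3 -c "
from h import *
ax(.092)"
```

```text
tcp [ 0.4968 -0.0632  0.1607] xyaw -3.36 tilt [ 4.e-04  5.e-04 -1.e+00] F [ 0.43  0.47 -1.08] open 0.014 t 12.2
shift cm [0.04 1.6  1.09] turn -0.003
```

Emit:
play_rows(increments=[[[0.04,0.3,0.2,0],[0.04,0.6,0.4,0],[0.04,0.9,0.6,0],[0.04,1.2,0.85,0],[0.04,1.5,1.05,0]]])

```text
t: 12.7
tool_pos: [0.4964, -0.0783, 0.1502]
orientation: [-3.139, 0.092, -0.001]
force: [0.5, 6.6, 5.0]
opening: 0.0141
```

```bash
python3 -c "
from h import *
im2,d,p=grab('scene','s16')
ax(.087)
im,d,p=grab('wrist','w16')
cv2.imwrite('pics/s16d.png',cv2.resize(im2[190:280,360:450],None,fx=8,fy=6.5,interpolation=cv2.INTER_CUBIC))"
```

```text
tcp [ 0.4964 -0.0783  0.1501] xyaw -3.36 tilt [ 7.0e-04  1.2e-03 -1.0e+00] F [-0.47  0.88  0.33] open 0.0138 t 12.75
shift cm [-0.01  0.5   0.31] turn -0.003
```

View pics/s16d.png

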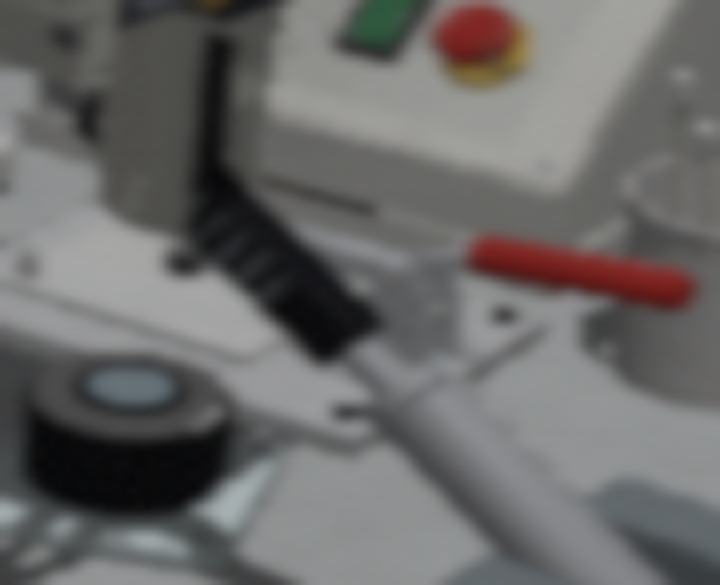

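Emit:
play_rows(increments=[[[0,0.15,0.1,0],[0,0.25,0.17,0],[0,0.35,0.24,0],[0,0.35,0.24,0],[0,0.35,0.24,0]]], squeeze=8)

```text
t: 13.3
tool_pos: [0.4967, -0.0807, 0.1488]
orientation: [-3.138, 0.091, -0.003]
force: [-1.5, 7.7, 7.1]
opening: 0.0139
```

```bash
python3 -c "
from h import *
im2,d,p=grab('scene','s17')
ax(.087)
cv2.imwrite('pics/s17d.png',cv2.resize(im2[190:280,360:450],None,fx=8,fy=6.5,interpolation=cv2.INTER_CUBIC))"
```

```text
tcp [ 0.4966 -0.0807  0.1488] xyaw -3.33 tilt [ 0.0018  0.0025 -1.    ] F [-2.76  7.15  5.92] open 0.0137 t 13.35
shift cm [-0.05  0.27  0.19] turn -0.002
```

View pics/s17d.png

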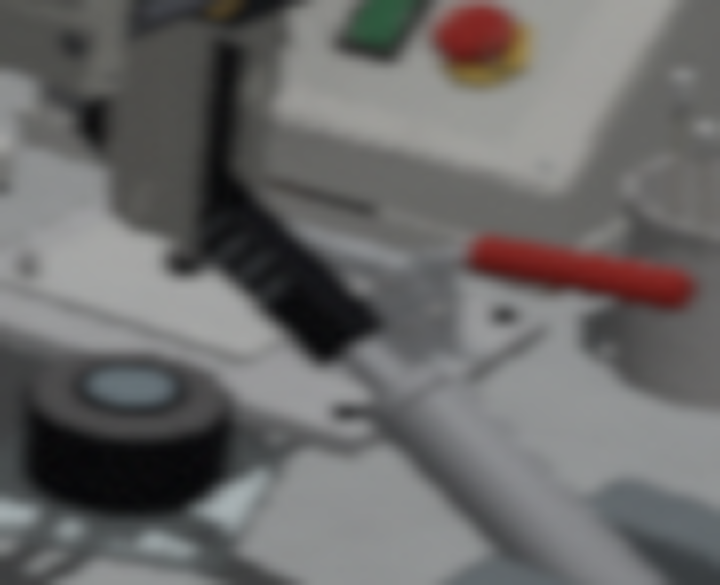

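```bash
python3 -c "
from h import *
a=cv2.imread('pics/s9.png')[235:275,390:440];b=cv2.imread('pics/s17.png')[235:275,390:440]
cv2.imwrite('pics/cmp.png',np.hstack([cv2.resize(x,None,fx=8,fy=8,interpolation=cv2.INTER_CUBIC) for x in (a,b)]))"
```

```text
(no output)
```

View pics/cmp.png

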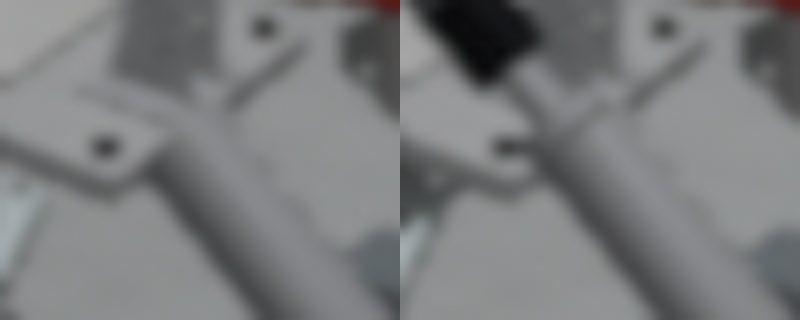

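```bash
python3 -c "
from h import *
ax(.12);ax(.192)"
```

```text
tcp [ 0.4966 -0.0807  0.1488] xyaw -3.33 tilt [ 0.0018  0.0025 -1.    ] F [-2.76  7.15  5.92] open 0.0137 t 13.35
shift cm [-0.05 -2.44 -1.7 ] turn -0.002
tcp [ 0.4966 -0.0807  0.1488] xyaw -3.33 tilt [ 0.0018  0.0025 -1.    ] F [-2.76  7.15  5.92] open 0.0137 t 13.35
shift cm [-0.06 -8.35 -5.81] turn -0.002
```

Emit:
play_rows(increments=[[[0,-0.1,-0.07,0],[-0.03,-0.7,-0.5,0],[-0.05,-1.3,-0.9,0],[-0.05,-1.9,-1.3,0],[-0.05,-2.5,-1.74,0]]], squeeze=12)

```text
t: 13.85
tool_pos: [0.4976, -0.0552, 0.1666]
orientation: [-3.138, 0.091, -0.003]
force: [-0.0, -0.4, -1.6]
opening: 0.014
```

```bash
python3 -c "
from h import *
im2,d,p=grab('scene','s18')
ax(.192)
cv2.imwrite('pics/s18d.png',cv2.resize(im2[190:280,360:450],None,fx=8,fy=6.5,interpolation=cv2.INTER_CUBIC))"
```

```text
tcp [ 0.4981 -0.0545  0.1675] xyaw -3.31 tilt [ 0.0029  0.0028 -1.    ] F [ 1.64  1.6  -1.94] open 0.014 t 13.9
shift cm [-0.05 -5.72 -3.95] turn -0.002
```

View pics/s18d.png

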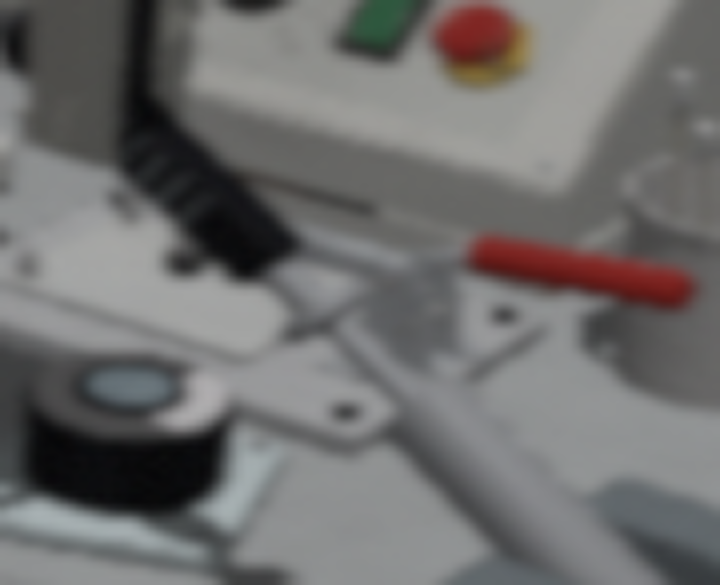

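Drawing out cleanly; continue.

Emit:
play_rows(increments=[[[-0.02,-0.8,-0.55,0],[-0.03,-1.6,-1.1,0],[-0.04,-2.4,-1.65,0],[-0.05,-3.2,-2.2,0],[-0.05,-4.0,-2.75,0]]])

```text
t: 14.4
tool_pos: [0.4998, -0.0139, 0.1957]
orientation: [-3.137, 0.09, -0.005]
force: [-0.0, -0.2, -1.0]
opening: 0.0139
```

Emit:
play_rows(increments=[[[0,-0.7,-0.5,0],[0,-1.4,-1.0,0],[0,-1.7,-1.2,0],[0,-1.7,-1.2,0]]])

```text
t: 14.8
tool_pos: [0.5009, 0.0035, 0.2082]
orientation: [-3.138, 0.089, -0.005]
force: [0.5, -1.0, -1.9]
opening: 0.0144
```

```bash
python3 -c "
from h import *
im2,d,p=grab('scene','s19')
ax(.192)
cv2.imwrite('pics/s19d.png',cv2.resize(im2[170:280,340:450],None,fx=7,fy=5.4,interpolation=cv2.INTER_CUBIC))"
```

```text
tcp [0.5008 0.0032 0.2078] xyaw -3.28 tilt [ 0.0031  0.0025 -1.    ] F [-0.18  0.28 -2.16] open 0.014 t 14.85
shift cm [0.   0.06 0.06] turn -0.001
```

View pics/s19d.png

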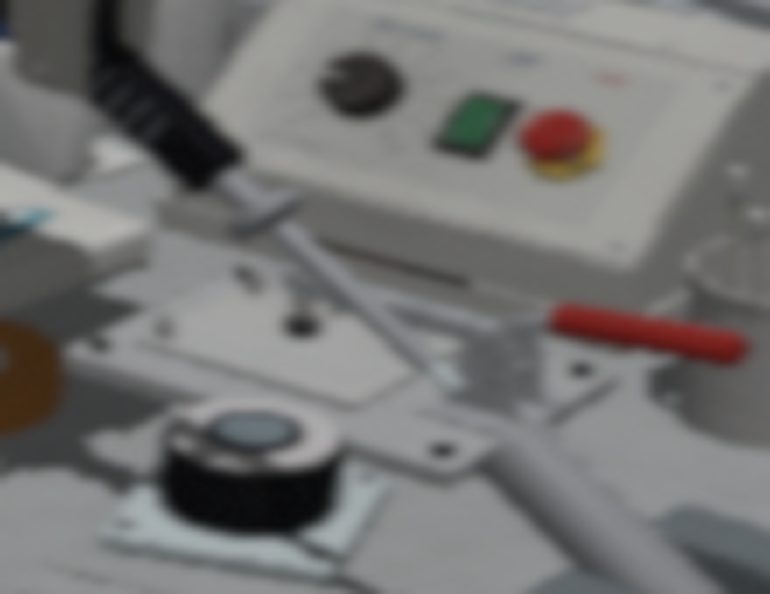

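Emit:
play_rows(increments=[[[0,0,-1.5,0],[0,0,-3,0],[0,1.5,-3.5,0],[0,3.5,-3.5,0],[0,5.3,-3.5,0]]], squeeze=15)

```text
t: 15.35
tool_pos: [0.4983, -0.0508, 0.2448]
orientation: [-3.138, 0.09, -0.009]
force: [0.0, 0.5, -1.7]
opening: 0.014
```

```bash
python3 -c "
from h import *
im2,d,p=grab('scene','s20')
plan((.498,-.05,.207),-3.2)
cv2.imwrite('pics/s20d.png',cv2.resize(im2[170:280,340:450],None,fx=7,fy=5.4,interpolation=cv2.INTER_CUBIC))"
```

```text
tcp [ 0.498  -0.0532  0.2446] xyaw -3.35 tilt [ 5.e-03  3.e-04 -1.e+00] F [-0.3  -1.9  -1.47] open 0.0143 t 15.4
shift cm [-0.04 -0.32  3.76] turn -0.003
```

View pics/s20d.png

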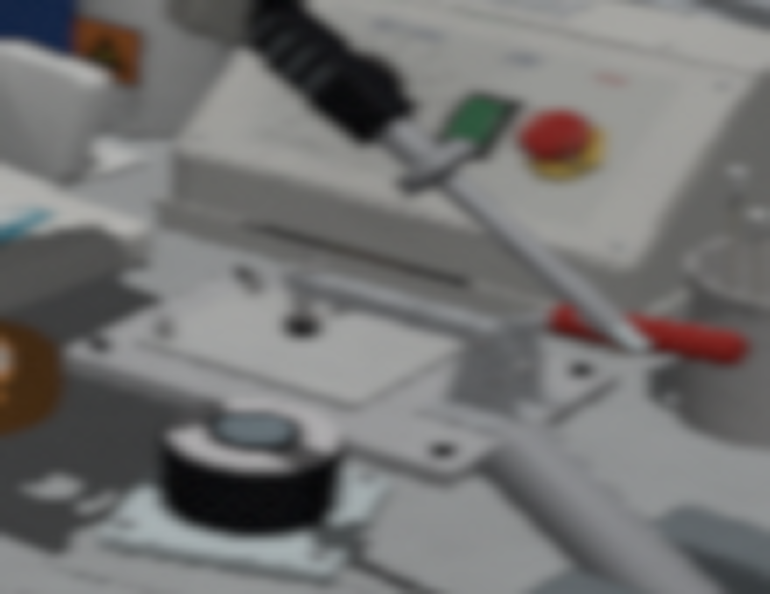

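Emit:
play_rows(increments=[[[0,-0.3,1.3,0],[0,-0.3,2.5,0],[0,-0.3,3.5,0],[0,-0.3,3.7,0],[0,-0.3,3.7,0]]], squeeze=7)

```text
t: 15.9
tool_pos: [0.4978, -0.0496, 0.2065]
orientation: [-3.139, 0.091, -0.005]
force: [0.3, -0.7, -2.1]
opening: 0.0141
```

Emit:
play_rows(increments=[[[0,0,0.4,0],[0,0,0.8,0],[0,0,1.2,0],[0,0,1.6,0],[0,0,2.0,0]]])

```text
t: 16.4
tool_pos: [0.4979, -0.0496, 0.1863]
orientation: [-3.14, 0.091, -0.005]
force: [-0.2, -0.2, -0.0]
opening: 0.0144
```

```bash
python3 -c "
from h import *
im2,d,p=grab('scene','s21')
plan((.498,-.05,.112),-3.2)
cv2.imwrite('pics/s21d.png',cv2.resize(im2[170:280,340:450],None,fx=7,fy=5.4,interpolation=cv2.INTER_CUBIC))"
```

```text
tcp [ 0.4976 -0.0496  0.1855] xyaw -3.31 tilt [ 2.4e-03  8.0e-04 -1.0e+00] F [ 0.39 -1.24 -1.91] open 0.014 t 16.45
shift cm [0.03 0.05 7.35] turn -0.002
```

View pics/s21d.png

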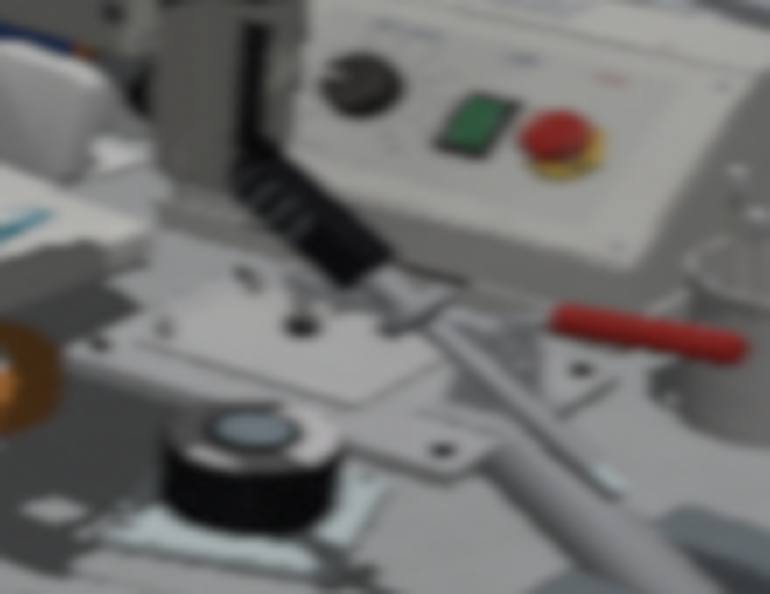

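Emit:
play_rows(increments=[[[0,0,0.5,0],[0,0,1.1,0],[0,0,1.7,0],[0,0,2.3,0],[0,0,3.0,0]]])

```text
t: 16.95
tool_pos: [0.4977, -0.0495, 0.155]
orientation: [-3.139, 0.091, -0.004]
force: [-0.7, 0.4, -1.4]
opening: 0.0139
```

```bash
python3 -c "
from h import *
im2,d,p=grab('scene','s22')
plan((.498,-.05,.112),-3.2)
cv2.imwrite('pics/s22d.png',cv2.resize(im2[170:280,340:450],None,fx=7,fy=5.4,interpolation=cv2.INTER_CUBIC))"
```

```text
tcp [ 0.497  -0.0494  0.1536] xyaw -3.31 tilt [ 7.0e-04  1.1e-03 -1.0e+00] F [-0.61 -0.74 -1.55] open 0.014 t 17.0
shift cm [0.1  0.06 4.16] turn -0.002
```

View pics/s22d.png

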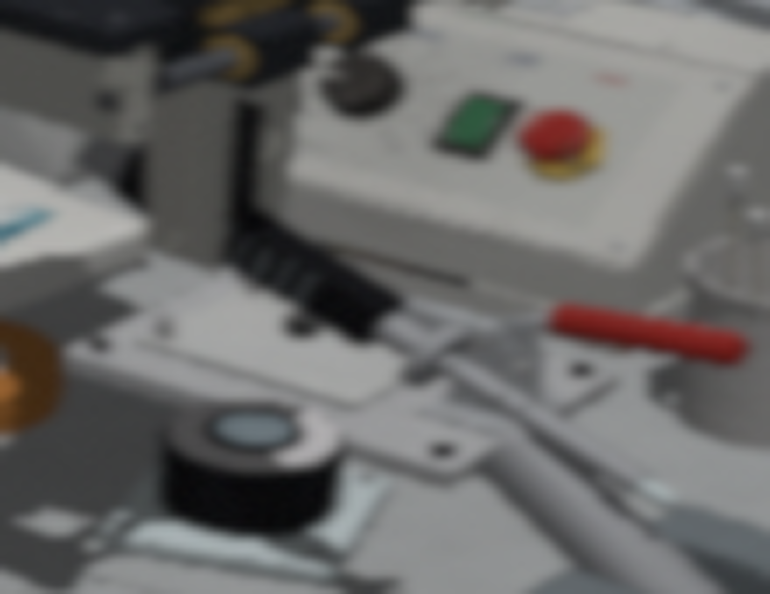

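Emit:
play_rows(increments=[[[0,0,0.6,0],[0,0,1.2,0],[0,0,1.8,0],[0,0,2.4,0],[0,0,3.2,0]]])

```text
t: 17.5
tool_pos: [0.4972, -0.0494, 0.1213]
orientation: [-3.139, 0.091, -0.002]
force: [0.1, 0.7, -0.7]
opening: 0.0143
```

```bash
python3 -c "
from h import *
im2,d,p=grab('scene','s23')
plan((.498,-.05,.112),-3.2)
cv2.imwrite('pics/s23d.png',cv2.resize(im2[170:280,340:450],None,fx=7,fy=5.4,interpolation=cv2.INTER_CUBIC))"
```

```text
tcp [ 0.4963 -0.0493  0.1196] xyaw -3.31 tilt [-9.0e-04  1.4e-03 -1.0e+00] F [-0.48  0.09 -2.54] open 0.0138 t 17.55
shift cm [0.18 0.07 0.76] turn -0.002
```

View pics/s23d.png

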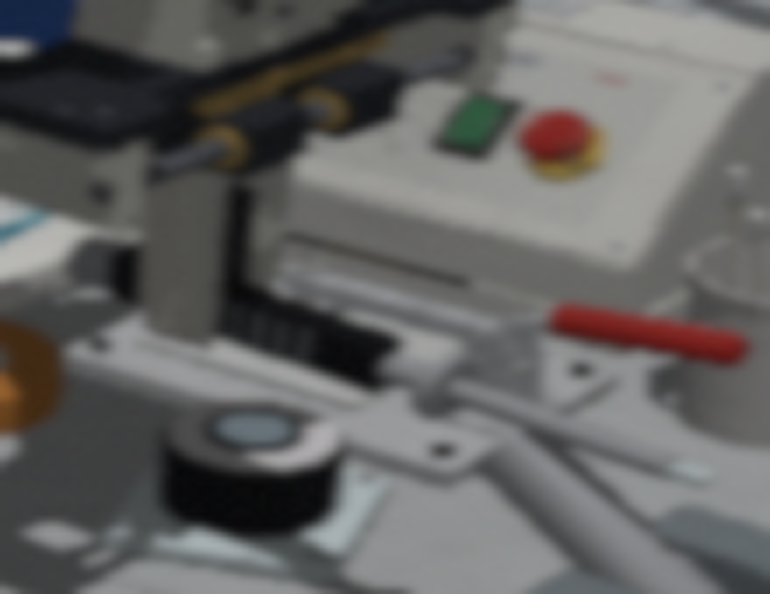

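Nearly level now; the sleeve bears on the rim. Measure the tilt.

Run:
```python
from h import *
p=camera_params('scene')
s=read_state();G=s['tool_pos']+np.array([0,0,.008]);print(G)
c=lambda a,b:(340+a/7-.4-1.7,170+b/5.4-.4)
pts={}
for n,uv in dict(tip=c(712,472),slv=c(668,460),hf=c(396,362),slv0=c(450,385)).items():
    t=gplane(p,uv,G,-93.3);pts[n]=np.array(t[:2]);print(n,np.round(t[2],4),np.round(t[:2],4),np.degrees(np.arctan2(G[2]-t[1],t[0])))
for A_,B_ in (('hf','slv'),('slv0','slv'),('hf','tip')):
    v=pts[B_]-pts[A_];print(A_,B_,np.degrees(np.arctan2(-v[1],v[0])),np.hypot(*v))
```

```text
[ 0.49626469 -0.04925064  0.12761022]
tip [ 0.4867 -0.2157  0.1217] [0.1667 0.1217] 2.043737747999937
slv [ 0.4874 -0.2024  0.1207] [0.1535 0.1207] 2.565508666938187
hf [ 0.4925 -0.1139  0.1242] [0.0647 0.1242] 2.9879765388720108
slv0 [ 0.4915 -0.1324  0.1221] [0.0833 0.1221] 3.7896341323705833
hf slv 2.2570120768707485 0.08877981801272988
slv0 slv 1.1093388331942067 0.07017422724021946
hf tip 1.4436151165154183 0.10200063687335284
```

Emit:
play_rows(increments=[[[0.1,0,0.2,0],[0.1,0,0.4,0],[0.1,0,0.5,0],[0.1,0,0.5,0]]])

```text
t: 17.95
tool_pos: [0.4972, -0.0493, 0.1146]
orientation: [-3.139, 0.091, 0.002]
force: [-0.3, -0.3, -0.7]
opening: 0.0138
```

Emit:
play_rows(increments=[[[0,0,0,0],[0,0,0,0],[0,0,-0.5,0],[0,0,-1.5,0],[0,0,-3,0]]], squeeze=35)

```text
t: 18.45
tool_pos: [0.4968, -0.0492, 0.1451]
orientation: [-3.139, 0.091, 0.003]
force: [-0.1, -0.4, -2.0]
opening: 0.0136
```

```bash
python3 -c "
from h import *
im2,d,p=grab('scene','s24')
plan((.498,-.05,.112),-3.2)
cv2.imwrite('pics/s24d.png',cv2.resize(im2[160:270,340:450],None,fx=7,fy=5.4,interpolation=cv2.INTER_CUBIC))"
```

```text
tcp [ 0.4988 -0.0496  0.1488] xyaw -3.3 tilt [ 2.7e-03  7.0e-04 -1.0e+00] F [ 1.72 -1.36  1.43] open 0.0142 t 18.5
shift cm [-0.09  0.05  3.68] turn -0.002
```

View pics/s24d.png

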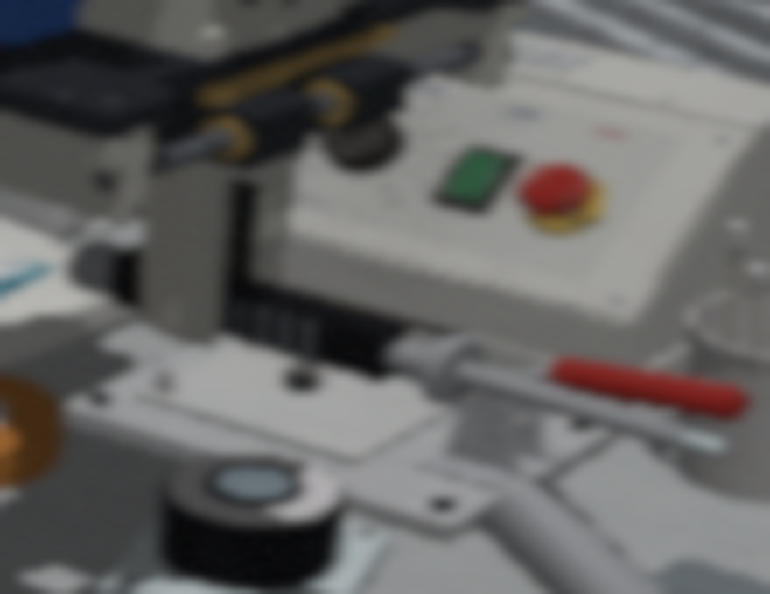

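Run:
```python
from h import *
p=camera_params('scene')
s=read_state();G=s['tool_pos']+np.array([0,0,.008]);print(G)
c=lambda a,b:(340+a/7-.4-1.7,160+b/5.4-.4)
pts={}
for n,uv in dict(tip=c(726,444),slv=c(685,432),hf=c(393,352),slv0=c(460,370),knob=c(85,266)).items():
    t=gplane(p,uv,G,-93.3);pts[n]=np.array(t[:2]);print(n,np.round(t[2],4),np.round(t[:2],4))
for A_,B_ in (('knob','tip'),('hf','slv'),('slv0','slv'),('hf','tip')):
    v=pts[B_]-pts[A_];print(A_,B_,np.degrees(np.arctan2(-v[1],v[0])),np.hypot(*v))
```

```text
[ 0.49879282 -0.04960459  0.15675462]
tip [ 0.4893 -0.2141  0.1522] [0.1648 0.1522]
slv [ 0.49   -0.2019  0.1519] [0.1525 0.1519]
hf [ 0.4954 -0.1089  0.1477] [0.0594 0.1477]
slv0 [ 0.4941 -0.1313  0.1489] [0.0818 0.1489]
knob [0.5018 0.0032 0.1433] [-0.0529  0.1433]
knob tip -2.349228491807039 0.21782147208723746
hf slv -2.6046669608920374 0.09323732913236953
slv0 slv -2.492043167429362 0.0708026370762158
hf tip -2.4507078004221277 0.10545850178552724
```

```bash
python3 -c "
from h import *
plan((.547,.125,.16),-3.3)"
```

```text
tcp [ 0.4988 -0.0496  0.1488] xyaw -3.3 tilt [ 2.7e-03  7.0e-04 -1.0e+00] F [ 1.72 -1.36  1.43] open 0.0142 t 18.5
shift cm [  3.81 -17.71  -1.1 ] turn -0.0
```

Emit:
play_rows(increments=[[[0.2,-1.5,-1,0],[1,-5,-1.1,0],[2,-9,-1.1,0],[3,-13,-1.1,0],[3.8,-16,-1.1,0]]])

```text
t: 19.0
tool_pos: [0.5469, 0.1102, 0.1614]
orientation: [-3.139, 0.09, -0.008]
force: [-0.2, -0.4, -1.6]
opening: 0.0138
```

```bash
python3 -c "
from h import *
plan((.547,.125,.097),-3.3)"
```

```text
tcp [0.5469 0.1102 0.1614] xyaw -3.27 tilt [ 0.0049  0.0014 -1.    ] F [-0.2  -0.39 -1.6 ] open 0.0138 t 19.0
shift cm [-0.11 -1.46  6.44] turn 0.001
```

Emit:
play_rows(increments=[[[0,-0.7,1,0],[-0.1,-1.5,2.5,0],[-0.1,-1.5,4,0],[-0.1,-1.5,5.2,0],[-0.1,-1.5,5.8,0]]])

```text
t: 19.5
tool_pos: [0.5455, 0.124, 0.1009]
orientation: [-3.14, 0.092, -0.002]
force: [-0.3, -0.2, -2.1]
opening: 0.0135
```

Emit:
play_rows(increments=[[[0,0,0.3,0],[0,0,0.3,0],[0,0,0.3,0]]])

```text
t: 19.8
tool_pos: [0.5459, 0.1236, 0.0983]
orientation: [-3.14, 0.093, -0.003]
force: [0.4, 0.4, -0.9]
opening: 0.0138
```

```bash
python3 -c "
from h import *
im2,d,p=grab('scene','s25')
im,d,p=grab('top','t25')
plan((.547,.125,.097),-3.3)
cv2.imwrite('pics/s25d.png',cv2.resize(im2[160:290,280:420],None,fx=5.6,fy=4.6,interpolation=cv2.INTER_CUBIC))
cv2.imwrite('pics/t25d.png',cv2.resize(im[190:260,300:410],None,fx=7,fy=7,interpolation=cv2.INTER_CUBIC))"
```

```text
tcp [0.5461 0.1239 0.0987] xyaw -3.35 tilt [ 2.8e-03  8.0e-04 -1.0e+00] F [-0.46  0.04 -2.26] open 0.0135 t 19.9
shift cm [ 0.08 -0.11  0.17] turn -0.001
```

View pics/s25d.png

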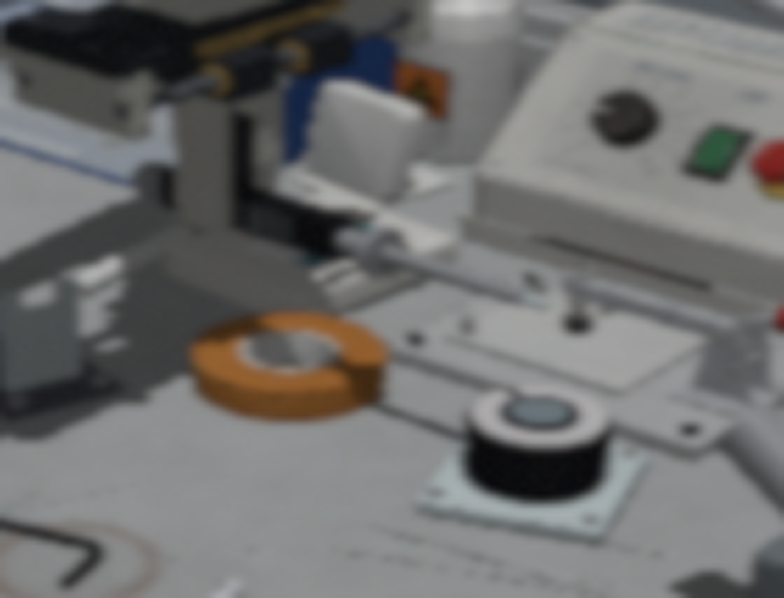

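View pics/t25d.png

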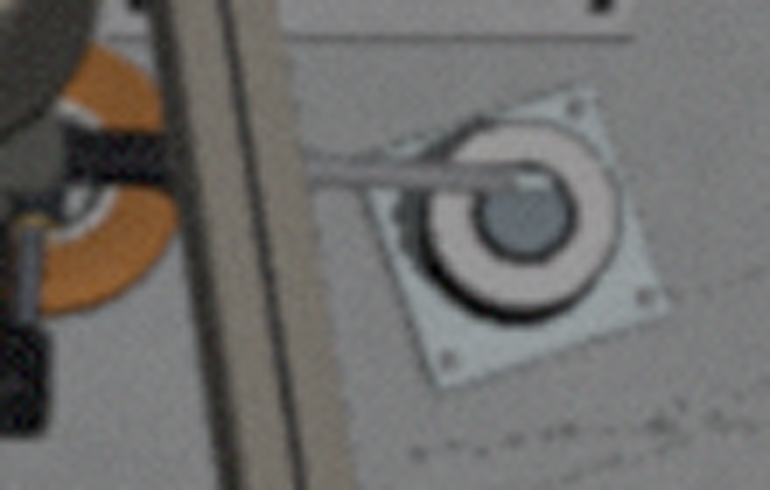

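Run:
```python
from h import *
q=camera_params('top');p=camera_params('scene')
c=lambda a,b:(300+a/7-.4,190+b/7-.4)
s=read_state();G=s['tool_pos']+np.array([0,0,.008]);print('G',G)
for z in (.1,.11): print('tip top z',z,onz(q,c(551,181),z))
print('lens top',onz(q,c(525,214),.045)); print('sleeve',onz(q,c(310,170),.107),onz(q,c(515,180),.107))
f=lambda a,b:(280+a/5.6-.4-1.7,160+b/4.6-.4)
pts={}
for n,uv in dict(tip=f(549,300),slv=f(525,295),hf=f(340,238),knob=f(155,182),slv0=f(405,256)).items():
    t=gplane(p,uv,G,-93.35);pts[n]=np.array(t[:2]);print(n,np.round(t[2],4),np.round(t[:2],4))
for A_,B_ in (('knob','tip'),('hf','slv'),('slv0','slv'),('hf','tip')):
    v=pts[B_]-pts[A_];print(A_,B_,np.degrees(np.arctan2(-v[1],v[0])),np.hypot(*v))
e=ray(p,f(541,411));print('lens scene',onz(p,f(541,411),.045))
```

```text
G [0.54614104 0.12393007 0.10668133]
tip top z 0.1 [ 0.53611538 -0.0436034   0.1       ]
tip top z 0.11 [ 0.53411488 -0.04250891  0.11      ]
lens top [ 0.53731922 -0.04188835  0.045     ]
sleeve [0.53777368 0.02376169 0.107     ] [ 0.53499081 -0.03288702  0.107     ]
tip [ 0.5365 -0.0411  0.1069] [0.1653 0.1069]
slv [ 0.5372 -0.0296  0.1052] [0.1538 0.1052]
hf [0.5427 0.0647 0.1016] [0.0593 0.1016]
knob [0.5488 0.1702 0.097 ] [-0.0463  0.097 ]
slv0 [0.5407 0.0304 0.104 ] [0.0937 0.104 ]
knob tip -2.6789509318165656 0.21185110603999346
hf slv -2.1920242957171916 0.09457221986685499
slv0 slv -1.1632031565564855 0.06018239085429589
hf tip -2.8533566133977386 0.10607466290570487
lens scene [ 0.5395888 -0.039659   0.045    ]
```

Emit:
play_rows(increments=[[[0.1,0,0,0],[0.1,0,0,0],[0.1,0,0,0],[0.1,0,0,0],[0.1,0,0,0]]])

```text
t: 20.4
tool_pos: [0.5471, 0.1239, 0.0987]
orientation: [-3.139, 0.092, -0.004]
force: [-0.5, -0.2, -2.0]
opening: 0.0135
```

```bash
python3 -c "
from h import *
plan((.547,.125,.097),-3.3); print(np.round(read_state()['dq'],3))
a=cv2.imread('pics/top0.png').astype(int);im,d,p=grab('top','t26')
cv2.imwrite('pics/t26c.png',im[120:330,100:530])
plan((.547,.125,.097),-3.3)"
```

```text
tcp [0.5471 0.1239 0.0987] xyaw -3.35 tilt [ 2.7e-03  8.0e-04 -1.0e+00] F [-0.5  -0.23 -1.99] open 0.0135 t 20.4
shift cm [-0.02 -0.11  0.17] turn -0.001
[ 0.001  0.001 -0.001  0.001 -0.001 -0.001]
tcp [0.5471 0.1239 0.0986] xyaw -3.35 tilt [ 2.6e-03  7.0e-04 -1.0e+00] F [-0.23  0.7  -2.17] open 0.0139 t 20.45
shift cm [-0.01 -0.11  0.16] turn -0.001
```

View pics/t26.png

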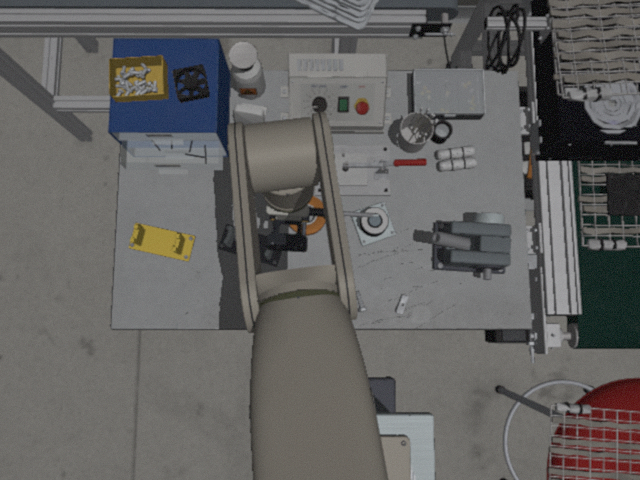

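The tip is over the lens at about (377,216), the arm is at rest and the bystanders in view haven't moved. I'm handing the job in.

```bash
python3 -c "
from plant import *
print(close_job())"
```

```text
the job is handed in; nothing more can be done
None
```

The gauge was read in the tube and is now held over the upward-looking camera; I handed the job in at about 20.5 s. No verdict was reported, so the checks below are my own measurements.

**What I did**
- **Tilting:** I lifted the gauge out of the dark cradle and let it droop in a light grip, first on the cradle's front fork. I then let it tilt the rest of the way on the tube's lower lip, because the arm itself cannot tilt.
- **Gauging:** I slid it down the tube until the collar stopped at the mouth. The contact force was about 10 N, and the pictures showed the collar against the mouth. I then drew it out along the axis.
- **Levelling:** I laid the sleeve on the tube's rim and lowered the hand until the gauge was level. I then gripped it at 35 N and carried it to the camera.

**Last checks**

| Check | Measured | Allowed |
|---|---|---|
| Tip to lens axis, sideways | about 2–3 mm | 15 mm |
| Tip above the glass | about 62 mm | 40–80 mm |
| Pin reading, from the visible pin length | about 13 mm | 11–17 mm |
| Joint speeds | about 0.001 rad/s | gauge under 20 mm/s |

**Checks that disagreed**
- **Tilt:** the scene camera gave 1–3° tip up, while the rim geometry gave about 1° tip down. Both are within the 6° limit.
- **Scene camera offset:** it showed a bias of about 2 pixels against the other cameras, which I corrected for.
- **Bystanders:** those visible in the last top view had not moved. The arm hid the hex key and marker in that view, so I did not confirm them at the end, but I felt no contact with anything but the gauge, the cradle and the tube.

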